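# Load the sample case at the stockroom bench

## Task

First push the blue sample case square and flush into the corner of the green fence, then press its red button so that the lid springs fully open. Snap every white sample tube lying on the bench down into a clip of its own in the case, fully home in the clip and centred along it, with its cap towards the robot (the button side); any clip will do. At the end the case must still sit flush in the corner with its lid open, and the tub, beaker and bottle must have been left alone.

Things in the scene. Friction and masses are not known exactly. Their poses are not given: they have to be found in the camera images.
- fence_corner (a point): inner corner of a fixed green L-shaped fence on the bench, at bench height. Rails 14 mm thick, 24 mm high: the far one runs 316 mm along this frame's -y, its inner face being the plane x=0; the other runs 240 mm along -x, its inner face being y=0. The case belongs inside, at negative x and y. The fence stands askew by up to 7 degrees
- case_corner (a point): bottom outer corner (far +x, left +y) of the blue sample case that belongs in the fence corner. Case axes: x from its front (button side, towards the robot) to its hinge side, y left. Case 200 mm (x) by 256 mm (y), 60 mm high when shut, walls 34 mm high; the front 48 mm is a ledge 24 mm high with the button. 0.75 kg, loose, slides when pushed
- case_front (a point): middle of the case's plain front (-x) face, 12 mm above the bench: face 256 mm wide, 24 mm high, free to be pushed on
- case_side (a point): middle of the case's plain right (-y) face, 12 mm above the bench: face 200 mm long, free to be pushed on; the shut lid does not overhang it
- button_top (a point): top centre of the red round slightly domed release button (22 mm across) on the ledge in the middle of the case's front; 37 mm above the bench, 33 mm in front of the lid's front edge. Pressed straight down it gives about 5 mm (spring: starts at 1.5 N, lets the lid go at about 3 mm and 3 N, bottoms at about 4 N), and comes back up when let go
- lid (a joint): lid angle in rad: 0 shut and latched, 2.35 fully open at its stop, leaning back over the far rail. The clear-topped lid (150 mm from hinge to front edge) is hinged along the case's far edge and opens within about a second by its own spring once the button is pressed and the tool is out of its way; it does not latch again
- clip1 (a point): clip 1 of 5 (1 rightmost, 5 leftmost, 45 mm apart along the case's y): the point where the middle of a seated tube lies, 36 mm above the bench. x along the seated tube, away from the robot. A clip is two pairs of sprung steel jaws, 12 mm wide, 28 mm before and behind this point, 30 mm over their backs, lips 8 mm above it
- clip2 (a point): clip 2, the same. Between a clip's two pairs of jaws there is 44 mm of room (along x) for fingers, down to the case floor 30 mm below this point. A tube is pressed straight down past the lips (about 5 to 9 N) until it rests on the grey saddle bars; the lips then hold it
- clip3 (a point): clip 3, the same, in the middle of the case's width
- clip4 (a point): clip 4, the same
- clip5 (a point): clip 5, the same, leftmost; the case's side wall is 34 mm beyond it
- tube1_mid (a point): middle of a white sample tube with a red cap, 20 mm in diameter, 130 mm long over all, 45 g, lying on the bench (then 10 mm above it; may be absent). x runs along the tube from the cap to the plain end
- tube1_cap (a point): centre of that tube's red square cap (20 mm square, 22 mm long, so it does not roll), 54 mm from the tube's middle
- tube2_mid (a point): middle of a white sample tube with an orange cap, 20 mm in diameter, 130 mm long over all, 45 g, lying on the bench (then 10 mm above it; may be absent). x runs along the tube from the cap to the plain end
- tube2_cap (a point): centre of that tube's orange square cap (20 mm square, 22 mm long, so it does not roll), 54 mm from the tube's middle
- tube3_mid (a point): middle of a white sample tube with a yellow cap, 20 mm in diameter, 130 mm long over all, 45 g, lying on the bench (then 10 mm above it; may be absent). x runs along the tube from the cap to the plain end
- tube3_cap (a point): centre of that tube's yellow square cap (20 mm square, 22 mm long, so it does not roll), 54 mm from the tube's middle
- tube4_mid (a point): middle of a white sample tube with a green cap, 20 mm in diameter, 130 mm long over all, 45 g, lying on the bench (then 10 mm above it; may be absent). x runs along the tube from the cap to the plain end
- tube4_cap (a point): centre of that tube's green square cap (20 mm square, 22 mm long, so it does not roll), 54 mm from the tube's middle
- tube5_mid (a point): middle of a white sample tube with a black cap, 20 mm in diameter, 130 mm long over all, 45 g, lying on the bench (then 10 mm above it; may be absent). x runs along the tube from the cap to the plain end
- tube5_cap (a point): centre of that tube's black square cap (20 mm square, 22 mm long, so it does not roll), 54 mm from the tube's middle
- tub: white tub with a dark blue lid, 102 mm across, 118 mm high, origin under its middle: a bystander, to be left where it stands
- beaker: steel beaker, 76 mm across, 85 mm high, origin under its middle: a bystander, to be left where it stands
- bottle: amber bottle, 60 mm across, 150 mm high, origin under its middle: a bystander, to be left where it stands
Not all that is in view belongs to the job. Leave any brown or turquoise look-alike of the part that bears tube1_mid alone.

How it is judged (in metres and radians):
On the way, in this order (a step that is already met when the one before it is completed fails the run):
1. the case sits square and flush in the fence corner (x of case_corner in the frame of fence_corner between -0.0035 and 0.0035 m and y of case_corner in the frame of fence_corner between -0.0035 and 0.0035 m and angle between the x axis of case_corner and the x axis of fence_corner, either way round below 0.03 rad and value of joint lid below 0.1 rad), for 0.2 s.
2. the button has been pressed and the lid has sprung fully open (value of joint lid above 2.2 rad), for 0.2 s.
At the end, for the whole second after the job is handed in: every tube present is seated in a clip (middle within 11 mm along, 4 mm across and 4 mm in height of the clip's point, axis within 0.07 rad, cap towards the front), the case's corner is within 3.5 mm of the fence corner both ways and square within 0.03 rad, and the lid is open beyond 2.2 rad (x of case_corner in the frame of fence_corner between -0.0035 and 0.0035 m and y of case_corner in the frame of fence_corner between -0.0035 and 0.0035 m and angle between the x axis of case_corner and the x axis of fence_corner, either way round below 0.03 rad and angle between case_corner's own z axis and vertical below 0.03 rad and value of joint lid above 2.2 rad and x of tube1_mid in the frame of clip3 between -0.011 and 0.011 m and z of tube1_mid in the frame of clip3 between -0.004 and 0.004 m and angle between the x axis of each of tube1_mid, tube2_mid, tube3_mid, tube4_mid, tube5_mid and the x axis of clip3, either way round below 0.07 rad and x of each of tube1_cap, tube2_cap, tube3_cap, tube4_cap, tube5_cap in the frame of clip3 below 0 m and (y of tube1_mid in the frame of clip1 between -0.004 and 0.004 m or y of tube1_mid in the frame of clip2 between -0.004 and 0.004 m or y of tube1_mid in the frame of clip3 between -0.004 and 0.004 m or y of tube1_mid in the frame of clip4 between -0.004 and 0.004 m or y of tube1_mid in the frame of clip5 between -0.004 and 0.004 m) and x of tube2_mid in the frame of clip3 between -0.011 and 0.011 m and z of tube2_mid in the frame of clip3 between -0.004 and 0.004 m and (y of tube2_mid in the frame of clip1 between -0.004 and 0.004 m or y of tube2_mid in the frame of clip2 between -0.004 and 0.004 m or y of tube2_mid in the frame of clip3 between -0.004 and 0.004 m or y of tube2_mid in the frame of clip4 between -0.004 and 0.004 m or y of tube2_mid in the frame of clip5 between -0.004 and 0.004 m) and x of tube3_mid in the frame of clip3 between -0.011 and 0.011 m and z of tube3_mid in the frame of clip3 between -0.004 and 0.004 m and (y of tube3_mid in the frame of clip1 between -0.004 and 0.004 m or y of tube3_mid in the frame of clip2 between -0.004 and 0.004 m or y of tube3_mid in the frame of clip3 between -0.004 and 0.004 m or y of tube3_mid in the frame of clip4 between -0.004 and 0.004 m or y of tube3_mid in the frame of clip5 between -0.004 and 0.004 m) and x of tube4_mid in the frame of clip3 between -0.011 and 0.011 m and z of tube4_mid in the frame of clip3 between -0.004 and 0.004 m and (y of tube4_mid in the frame of clip1 between -0.004 and 0.004 m or y of tube4_mid in the frame of clip2 between -0.004 and 0.004 m or y of tube4_mid in the frame of clip3 between -0.004 and 0.004 m or y of tube4_mid in the frame of clip4 between -0.004 and 0.004 m or y of tube4_mid in the frame of clip5 between -0.004 and 0.004 m) and x of tube5_mid in the frame of clip3 between -0.011 and 0.011 m and z of tube5_mid in the frame of clip3 between -0.004 and 0.004 m and (y of tube5_mid in the frame of clip1 between -0.004 and 0.004 m or y of tube5_mid in the frame of clip2 between -0.004 and 0.004 m or y of tube5_mid in the frame of clip3 between -0.004 and 0.004 m or y of tube5_mid in the frame of clip4 between -0.004 and 0.004 m or y of tube5_mid in the frame of clip5 between -0.004 and 0.004 m)); the robot touches nothing.
It fails at once if the tub was moved more than 30 mm (distance of tub from where it was at the start of the episode above 0.03 m).
It fails at once if the beaker was moved more than 30 mm (distance of beaker from where it was at the start of the episode above 0.03 m).
It fails at once if the bottle was moved more than 30 mm (distance of bottle from where it was at the start of the episode above 0.03 m).
Of tube1, tube2, tube3, tube4, tube5 only 3 to 5 are there at a start; the rules pass over those that are not, and their reading is None.
At some moment in a run one of tube1, tube2, tube3, tube4, tube5 may be knocked a few centimetres aside while the robot is not near it.
Once in a run the grip may slacken for a moment while it holds something.
It also fails if it takes over 210 s, if anything falls off the work surface, if the arm or the gripper's body presses on something with over 40 N, if the wrist force passes 120 N, or if a joint passes its speed limit or range.

## Robot

A 7-joint arm with a two-finger parallel gripper is mounted at the origin on the work surface. World frame = base frame: x ahead of the robot, y to its left, z up, the work surface at z = 0. Lengths are in mm, angles in rad, forces in N, time in s.
With the tool pointing down it reaches from about 400 to 850 mm from the base axis. Payload 4.4 kg.
Tool frame: the origin (TCP) lies midway between the tips of the shut fingers; the grasp point (between the pads) lies 19 mm behind it (manip.tcp_to_grasp is the distance from the TCP to the grasp point, in mm); z points along the fingers, y is the direction in which the jaws open and shut (so a half turn about z gives the same grasp; the last joint's range is limited). The gripper opens to 94 mm and grips with 3 to 60 N. Pads are 16 mm wide; open, the fingers measure 119 mm over their backs; the gripper's body (75 mm by 177 mm) begins 78 mm behind the grasp point.
Start: joints at [-1.209, 0.628, 0.038, 1.517, -0.027, 0.996, -0.02], TCP at [269.644, 591.448, 205.478] pointing down, gripper open.
Joint ranges: [-3.06, 3.06], [-0.37, 2.12], [-1.25, 1.32], [0.18, 2.47], [-1.1, 4.24], [0.23, 1.98], [-2.94, 2.94]. Speed limits (rad/s): [2.57, 2.57, 3.14, 3.14, 3.14, 3.14, 3.14].

## Interface

Orientations are given as a unit quaternion [w, x, y, z].
In Python, from cell import manip gives the robot as it stands.
- The arm moves only by the tool arm_command, never from a script. Its argument "rows" is a list of rows, each a list of 7 numbers: the finger opening in mm, from 0 to 94, then the shift along the world's x, y, z in mm, then the turn, a rotation vector about the world's x, y, z in degrees. A call has 1 to 5 rows; each row shifts and turns the commanded pose from where the row before left it; what a row does not reach is not made up. A row lasts 1/10 s, in which the tool goes at most 50 mm and 8.59 degrees, less where a joint would pass 70% of its speed; a pose out of reach is approached as far as the arm can. A call is refused whole if a number of a shift passes 50 or a number of a turn 8.59, either way. A call with a gripper value outside its range is refused whole. The fingers move at their own pace and stop on an object; "force" is the grip in N (left out, the last holds). Time passes only in rows, so rows that do not move let the fingers close. It gives the time, the measured TCP pose, the force and the opening at its end, in the units of the state.
- manip.get_state(): the state, without advancing time (a new reading comes with each control period).
- manip.get_image(name): name is "scene" or "top" or "wrist"; returns the picture (480x640x3 uint8, blue, green, red); there is no depth.
- manip.calibration(name): a dict with "fovy" (degrees; the focal length in pixels is half the picture's height over the tangent of half this angle, whatever the lens; pixels are square), "cx", "cy" (the principal point, pixels), "k1" (the pictures are not rectified: a ray, as slopes to the right and down, at radius r is drawn at 1 + k1 r^2 times it, then the intrinsics apply), "pose" (4x4, takes a point from camera to world coordinates). Camera axes: x right, y down, z forward; pixel columns grow to the right and rows downward; lengths in mm; the calibration is good to about 2 mm. A picture is of the moment at which its call begins: read the wrist's pose just before it. calibration takes no time and is no camera call; for the wrist camera it gives the pose at the moment of the call.
- manip.close_job(): hands the job in, once; it reports no verdict.
The state is a dict: "clock": time; "joints": joint angles; "qd": joint speeds; "tau": joint torques, N m; "position": TCP position; "orientation": TCP orientation; "force": force on the tool from outside, world axes, zero at the start; "torque": the same for the moment, N m; "gripper_width": opening from 0.0 (shut) to 1.0 (fully open).
Only numpy, scipy, OpenCV 4.12 (cv2) and the standard library are available. Lean on these libraries where they do the work, as an engineer would, in place of code of your own. Each camera call takes 0.05 s, during which the arm holds its last target.

## Working session

There is one attempt and no reset: what is moved stays moved. The work goes in short steps, Python scripts to look and compute and a tool call to move; the robot and the scene stay as the last step left them, time stands still between calls to the robot, and variables do not carry over. Pictures are saved under pics/ and viewed, and the job is handed in when it is done.

Besides the shell and the picture viewer there is one more tool, called after "Call:" in YAML: its name, and indented under it one key for each argument. arm_command: Moves the arm, as the interface text tells. Its arguments: {"type":"object","properties":{"rows":{"type":"array"},"force":{"type":"number"}},"required":["rows"]}

```bash
ls; mkdir -p pics; python3 - <<'E'
from cell import manip
import cv2
print(manip.get_state())
for n in ["scene","top","wrist"]:
    c=manip.calibration(n); print(n,c)
    cv2.imwrite(f"pics/{n}0.png",manip.get_image(n))
E
```

```text
pics
{'clock': 0.0, 'joints': array([-1.20879693,  0.62930687,  0.0384176 ,  1.51832696, -0.02698625,
        0.99632271, -0.01999742]), 'qd': array([-0.00166683,  0.00077408, -0.00161666,  0.00050366,  0.0009962 ,
        0.00207117, -0.00128072]), 'tau': array([-1.23476326e-03, -5.49701715e+01,  1.14324354e+00, -1.86643124e+01,
       -5.22224908e-02,  2.36215896e-02,  1.68333554e-04]), 'position': array([269.35724738, 590.84332067, 204.59226351]), 'orientation': array([-1.86757474e-04,  2.12257241e-01,  9.77213391e-01, -9.04234307e-04]), 'force': array([-0.56872039, -0.07690474,  1.2141356 ]), 'torque': array([-0.04460782, -0.03361793,  0.02025293]), 'gripper_width': 0.9994812542060577}
scene {'fovy': 53.976345682019144, 'cx': 318.6483936295254, 'cy': 233.45556038527926, 'k1': -0.09788216804591887, 'pose': array([[ 6.96535591e-01,  5.32407951e-01, -4.81019692e-01,
         1.08324927e+03],
       [ 7.17292015e-01, -5.33651072e-01,  4.48005243e-01,
        -5.71702207e+02],
       [-1.81751212e-02, -6.57083181e-01, -7.53598937e-01,
         9.70115655e+02],
       [ 0.00000000e+00,
[... 285 characters left out ...]
-01,  1.07526567e-02, -8.97632738e-03,
        -3.56704046e+01],
       [ 7.61739428e-03, -1.20357734e-01, -9.92701360e-01,
         1.15213687e+03],
       [ 0.00000000e+00,  0.00000000e+00,  0.00000000e+00,
         1.00000000e+00]])}
wrist {'fovy': 66.66667766004433, 'cx': 314.0534951744096, 'cy': 239.66399783432618, 'k1': 0.0073901240381355066, 'pose': array([[ 4.14975022e-01,  8.72172320e-01,  2.59058246e-01,
         1.93349216e+02],
       [ 9.09828868e-01, -3.96958838e-01, -1.20975666e-01,
         6.26956882e+02],
       [-2.67616666e-03,  2.85900550e-01, -9.58255558e-01,
         3.83118979e+02],
       [ 0.00000000e+00,  0.00000000e+00,  0.00000000e+00,
         1.00000000e+00]])}
```

View pics/top0.png

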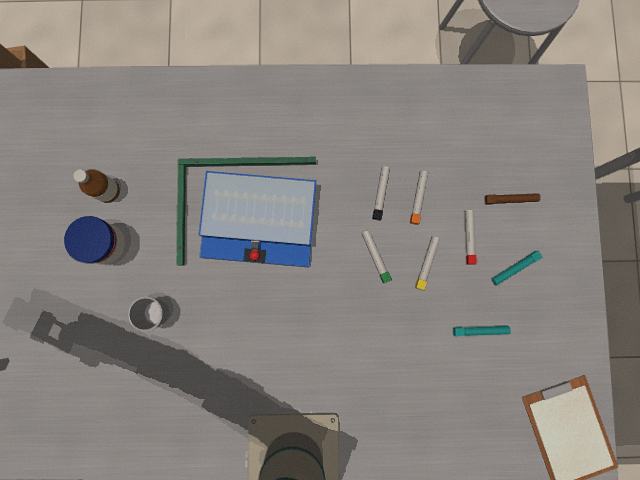

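View pics/scene0.png

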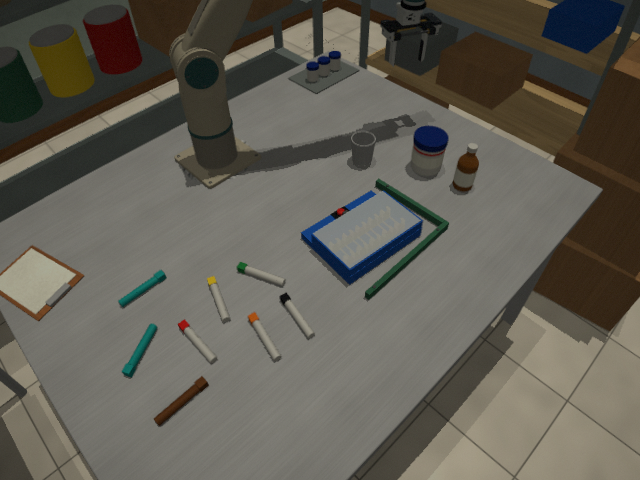

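View pics/wrist0.png

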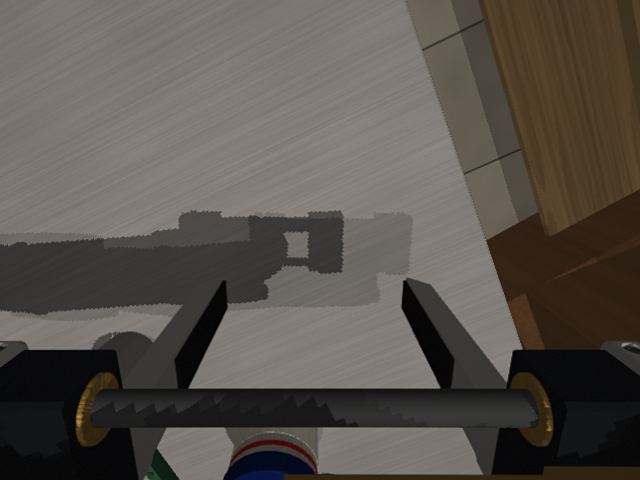

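The arm itself isn't drawn in the top view. It shows:
- case at about (257,220), inside the green fence with its corner at (180,160)
- red button at (255,255)
- tub (90,240), beaker (146,314), bottle (95,183)
- five white tubes with caps: black (378,214), orange (416,218), red (471,259), yellow (422,284) and green (387,277)
- look-alikes: brown (512,199), turquoise (517,267) and (482,331)

The five white-bodied ones are the targets.

```bash
cat > h.py <<'E'
import numpy as np, cv2
from cell import manip
def K(c):
    f=240/np.tan(np.radians(c['fovy'])/2); return np.array([[f,0,c['cx']],[0,f,c['cy']],[0,0,1.]]),np.array([c['k1'],0,0,0,0.])
def rays(c,px):
    k,d=K(c); p=cv2.undistortPoints(np.float64(px).reshape(-1,1,2),k,d).reshape(-1,2)
    r=np.c_[p,np.ones(len(p))]@c['pose'][:3,:3].T
    return c['pose'][:3,3],r
def toplane(c,px,z):
    o,r=rays(c,px); return o+r*((z-o[2])/r[:,2])[:,None]
def proj(c,P):
    k,d=K(c); R=c['pose'][:3,:3].T; t=-R@c['pose'][:3,3]
    return cv2.projectPoints(np.float64(P).reshape(-1,1,3),cv2.Rodrigues(R)[0],t,k,d)[0].reshape(-1,2)
def grab(n):
    c=manip.calibration(n); return c,manip.get_image(n)
def tri(c1,p1,c2,p2):
    o1,r1=rays(c1,[p1]);o2,r2=rays(c2,[p2]);a=r1[0];b=r2[0]
    s=np.linalg.lstsq(np.c_[a,-b],o2-o1,rcond=None)[0]
    A=o1+a*s[0];B=o2+b*s[1];return (A+B)/2,np.linalg.norm(A-B)
def hsv(im): return cv2.cvtColor(im,cv2.COLOR_BGR2HSV)
E
python3 - <<'E'
from h import *
c=manip.calibration('top'); im=cv2.imread('pics/top0.png')
def s(n,px,z): print(n,toplane(c,px,z).round(1).tolist())
s('fence corner',[(184,165)],24)
s('fence ends',[(316,162),(184,265)],24)
s('caselid',[(207,172),(316,180),(310,245)],60)
s('button',[(255,255)],37)
s('ledge',[(200,259),(309,266)],24)
s('tub',[(90,240)],118); s('beaker',[(146,314)],85); s('bottle',[(80,177)],150)
h=hsv(im)
# white tubes
m=cv2.inRange(h,(0,0,185),(179,60,255)); 
n,l,st,ce=cv2.connectedComponentsWithStats(m)
for i in range(1,n):
    if 60<st[i,4]<600 and st[i,0]>330: print('white',st[i].tolist(),ce[i].round(1).tolist(),cv2.minAreaRect(np.argwhere(l==i)[:,::-1].astype(np.float32)))
big=cv2.resize(im[140:360,160:560],None,fx=2,fy=2,interpolation=cv2.INTER_CUBIC); cv2.imwrite('pics/topcrop.png',big)
E
```

```text
fence corner [[685.8, 256.5, 24.0]]
fence ends [[689.8, -58.6, 24.0], [447.0, 251.5, 24.0]]
caselid [[658.4, 193.7, 60.0], [636.9, -57.3, 60.0], [486.6, -41.8, 60.0]]
button [[467.4, 85.0, 37.0]]
ledge [[460.6, 214.5, 24.0], [441.5, -39.1, 24.0]]
tub [[496.2, 431.5, 118.0]]
beaker [[336.7, 317.0, 85.0]]
bottle [[627.0, 444.5, 150.0]]
white [351, 0, 11, 22, 87] [353.5, 7.2] ((356.0, 10.5), (21.0, 10.0), 90.0)
white [380, 6, 15, 20, 61] [387.5, 15.3] ((387.9588928222656, 16.390417098999023), (8.855382919311523, 21.43499183654785), 24.443954467773438)
white [369, 12, 15, 18, 75] [376.0, 19.7] ((375.15411376953125, 19.660945892333984), (11.255439758300781, 19.6142578125), 24.443954467773438)
white [422, 39, 17, 24, 179] [430.7, 54.0] ((428.4639587402344, 51.93544387817383), (23.342235565185547, 15.717415809631348), 79.2156982421875)
white [602, 41, 14, 21, 169] [610.1, 52.3] ((608.5, 51.0), (20.0, 13.0), 90.0)
white [360, 45, 34, 18, 205] [377.8, 54.3] ((376.505859375, 54.093387603759766), (16.842138290405273, 32.68622589111328), 86.42366790771484)
white [548, 48, 19, 15, 112] [556.7, 55.6] ((557.6160888671875, 55.88800048828125), (12.879753112792969, 19.31962776184082), 79.69515228271484)
```

View pics/topcrop.png

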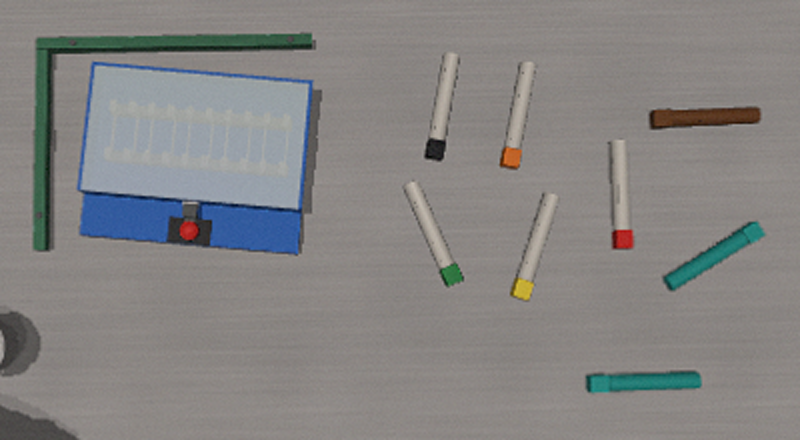

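```bash
cat > fence.py <<'E'
from h import *
def fence(c,im,z=24):
    h=hsv(im); g=cv2.inRange(h,(70,80,30),(95,255,140))
    return g
def edge(g,axis,rng,start,step):
    # find last mask pixel going from outside to inside; returns subpixel
    pts=[]
    for a in rng:
        prof=g[:,a] if axis=='v' else g[a,:]
        w=np.where(prof[start[0]:start[1]])[0]
        if len(w): pts.append((a,start[0]+w.max()+1))
    return np.array(pts,float)
E
python3 - <<'E'
from h import *
from fence import *
c=manip.calibration('top'); im=cv2.imread('pics/top0.png')
g=fence(c,im)
far=edge(g,'v',range(195,312),(150,172),1)   # col,row inner(bottom) edge
left=edge(g,'h',range(175,260),(170,195),1)  # row,col inner(right) edge
pf=np.polyfit(far[:,0],far[:,1]-.5,1); pl=np.polyfit(left[:,0],left[:,1]-.5,1); print(pf,pl,len(far),len(left))
F=toplane(c,[(195,np.polyval(pf,195)),(310,np.polyval(pf,310))],0)  # try base edge visible?
for z in (0,24):
    F=toplane(c,[(195,np.polyval(pf,195)),(310,np.polyval(pf,310))],z);L=toplane(c,[(np.polyval(pl,175),175),(np.polyval(pl,258),258)],z)
    df=F[0]-F[1]; dl=L[0]-L[1]
    print(z,F.round(1).tolist(),L.round(1).tolist(),'ang far',np.degrees(np.arctan2(-df[0],df[1])),'left',np.degrees(np.arctan2(dl[1],dl[0])))
    A=np.c_[df[:2],-dl[:2]];s=np.linalg.solve(A,(L[0]-F[0])[:2]);print('corner',F[0]+df*s[0])
h=hsv(im)
roi=np.zeros(h.shape[:2],np.uint8); roi[150:300,350:485]=255
m=cv2.inRange(h,(0,0,165),(179,40,255))&roi
cv2.imwrite('pics/m.png',m)
n,l,st,ce=cv2.connectedComponentsWithStats(m)
for i in range(1,n):
    if st[i,4]>60:
        pts=np.argwhere(l==i)[:,::-1].astype(np.float32)
        print('white',st[i].tolist(),ce[i].round(1).tolist())
E
```

```text
[-1.99388572e-02  1.68903505e+02] [-1.64940395e-02  1.87361560e+02] 117 85
0 [[692.2, 235.8, 0.0], [695.0, -44.4, 0.0]] [[667.6, 261.0, 0.0], [465.3, 260.1, 0.0]] ang far 0.5604156293256709 left 0.2475643418646191
corner [691.98274013 261.07978836   0.        ]
24 [[685.5, 230.2, 24.0], [688.1, -44.2, 24.0]] [[661.3, 254.8, 24.0], [463.3, 253.9, 24.0]] ang far 0.5604156293256399 left 0.24756434186459533
corner [685.2188393  254.89822709  24.        ]
white [377, 167, 11, 42, 163] [381.9, 187.2]
white [415, 171, 12, 43, 154] [420.1, 191.5]
white [468, 210, 6, 45, 162] [470.4, 232.4]
white [364, 231, 21, 42, 181] [373.9, 251.3]
white [421, 237, 18, 43, 174] [429.3, 257.4]
```

Call:
arm_command:
  rows:
    - [94,10,-40,0,0,0,5]
    - [94,10,-40,0,0,0,5]
    - [94,10,-40,0,0,0,5]
    - [94,10,-40,0,0,0,5]
    - [94,10,-40,0,0,0,5]

```text
clock: 0.65
position: [319.8, 389.7, 205.3]
orientation: [0.0, -0.006, 1.0, -0.0]
force: [1.3, -0.2, 1.0]
gripper_width: 0.999
```

Call:
arm_command:
  rows:
    - [94,15,-45,0,0,0,0]
    - [94,15,-45,0,0,0,0]
    - [94,15,-45,0,0,0,0]
    - [94,15,-45,0,0,0,0]
    - [94,15,-45,0,0,0,0]

```text
clock: 1.15
position: [394.9, 164.6, 205.6]
orientation: [0.0, -0.004, 1.0, 0.0]
force: [0.8, -0.4, 0.1]
gripper_width: 0.998
```

Call:
arm_command:
  rows:
    - [94,13,-37,0,0,0,0]
    - [94,13,-38,0,0,0,0]
    - [94,0,0,0,0,0,0]
    - [94,0,0,0,0,0,0]

```text
clock: 1.55
position: [420.7, 90.8, 205.4]
orientation: [-0.0, -0.003, 1.0, 0.0]
force: [-0.3, -0.1, 0.2]
gripper_width: 0.998
```

```bash
python3 - <<'E'
from h import *
c,im=grab('wrist'); np.save('pics/c1.npy',c,allow_pickle=True); cv2.imwrite('pics/w1.png',im)
E
```

```text
(no output)
```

View pics/w1.png

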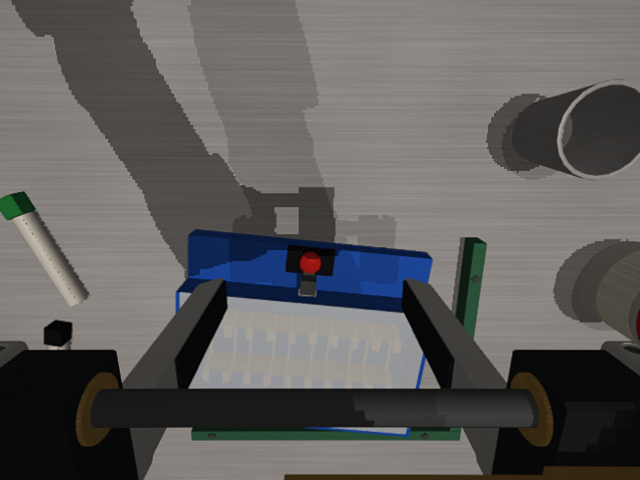

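The wrist view is mirrored front to back. The case ledge runs (189,230)-(432,254), the button is at (310,263), the left rail at (470,280) and the far rail at row 436. Next I descend in front of the case and push its front with both fingers.

Call:
arm_command:
  rows:
    - [94,0,0,-48,0,0,0]
    - [94,0,0,-48,0,0,0]
    - [94,0,0,-48,0,0,0]
    - [94,0,0,-40,0,0,0]
    - [94,0,0,-9,0,0,0]

```text
clock: 2.1
position: [419.1, 89.4, 26.2]
orientation: [-0.003, -0.006, 1.0, -0.005]
force: [-1.2, 0.7, 0.4]
gripper_width: 0.999
```

Call:
arm_command:
  rows:
    - [94,8,0,0,0,0,0]
    - [94,8,0,0,0,0,0]
    - [94,8,0,0,0,0,0]
    - [94,8,0,0,0,0,0]
    - [94,8,0,0,0,0,0]

```text
clock: 2.6
position: [462.6, 88.0, 29.4]
orientation: [0.0, -0.004, 1.0, -0.005]
force: [-0.4, 0.2, -0.1]
gripper_width: 0.999
```

```bash
python3 - <<'E'
from h import *
s=manip.get_state(); print(s['clock'],s['position'],s['joints'],s['force'],s['orientation'])
c,im=grab('wrist'); cv2.imwrite('pics/w2.png',im)
E
```

```text
2.6 [462.61811909  87.96419197  29.41360427] [-0.17550246  0.68632042 -0.11723902  2.14410638  0.26491104  0.32691664
  1.06084623] [-0.39579229  0.17712828 -0.09878681] [ 4.62629675e-04 -4.01499499e-03  9.99979104e-01 -5.04545955e-03]
```

View pics/w2.png

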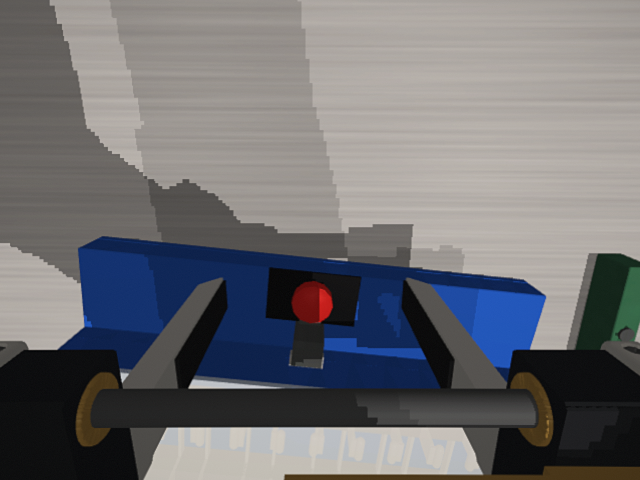

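Fingers are hovering over the ledge at z=29, with the button (312,302) between them and no contact. I'll back off and descend more slowly.

Call:
arm_command:
  rows:
    - [94,0,0,6,0,0,0]
    - [94,-20,1,4,0,0,0]
    - [94,-24,1,0,0,0,0]
    - [94,0,0,0,0,0,0]

```text
clock: 3.05
position: [412.8, 89.2, 38.9]
orientation: [-0.003, -0.005, 1.0, -0.006]
force: [-0.8, 0.0, 0.2]
gripper_width: 0.999
```

Call:
arm_command:
  rows:
    - [94,0,0,-8,0,0,0]
    - [94,0,0,-8,0,0,0]
    - [94,0,0,-8,0,0,0]
    - [94,0,0,0,0,0,0]

```text
clock: 3.45
position: [417.8, 89.8, 13.4]
orientation: [-0.001, -0.004, 1.0, -0.005]
force: [-1.0, 0.7, 0.2]
gripper_width: 0.999
```

Call:
arm_command:
  rows:
    - [94,5,0,-3,0.5,0,0]
    - [94,6,0,0,0,0,0]
    - [94,6,0,0,0,0,0]
    - [94,6,0,0,0,0,0]
    - [94,6,0,0,0,0,0]

```text
clock: 3.95
position: [442.1, 88.0, 11.3]
orientation: [-0.004, -0.003, 1.0, -0.003]
force: [-10.7, 0.2, 8.0]
gripper_width: 0.999
```

Call:
arm_command:
  rows:
    - [94,5,0,0,0,0,0]
    - [94,5,0,0,0,0,0]
    - [94,4,0,0,0,0,0]
    - [94,4,0,0,0,0,0]
    - [94,0,0,0,0,0,0]

```text
clock: 4.45
position: [460.2, 86.9, 11.1]
orientation: [-0.004, -0.003, 1.0, -0.003]
force: [-6.1, -2.5, 4.0]
gripper_width: 0.998
```

Call:
arm_command:
  rows:
    - [94,4,0,0,0,0,0]
    - [94,4,0,0,0,0,0]
    - [94,4,0,0,0,0,0]
    - [94,0,0,0,0,0,0]

```text
clock: 4.85
position: [472.0, 86.8, 11.2]
orientation: [-0.005, -0.003, 1.0, -0.004]
force: [-6.8, -4.0, 4.6]
gripper_width: 0.999
```

Call:
arm_command:
  rows:
    - [94,3,0,0,0,0,0]
    - [94,2,0,0,0,0,0]
    - [94,2,0,0,0,0,0]
    - [94,0,0,0,0,0,0]

```text
clock: 5.25
position: [478.8, 87.6, 11.1]
orientation: [-0.005, -0.004, 1.0, -0.003]
force: [-7.9, -2.3, 3.7]
gripper_width: 1.006
```

Call:
arm_command:
  rows:
    - [94,2,0,0,0,0,0]
    - [94,1,0,0,0,0,0]
    - [94,1,0,0,0,0,0]
    - [94,0,0,0,0,0,0]

```text
clock: 5.65
position: [478.9, 87.6, 11.0]
orientation: [-0.008, -0.004, 1.0, -0.004]
force: [-14.7, -0.1, 11.8]
gripper_width: 1.001
```

Call:
arm_command:
  rows:
    - [94,1,0,0,0,0,0]
    - [94,1,0,0,0,0,0]
    - [94,0,0,0,0,0,0]

```text
clock: 5.95
position: [478.9, 87.6, 11.0]
orientation: [-0.009, -0.004, 1.0, -0.004]
force: [-18.6, 0.3, 15.8]
gripper_width: 1.0
```

Call:
arm_command:
  rows:
    - [94,-10,0,0,0,0,0]
    - [94,-15,0,0,0,0,0]
    - [94,-10,0,0,0,0,0]
    - [94,0,0,20,0,0,0]
    - [94,0,0,40,0,0,0]

```text
clock: 6.45
position: [452.5, 89.7, 70.6]
orientation: [-0.003, -0.005, 1.0, -0.001]
force: [1.6, -0.9, 0.8]
gripper_width: 0.998
```

```bash
python3 - <<'E'
from h import *
c,im=grab('top'); cv2.imwrite('pics/t3.png',im); cv2.imwrite('pics/t3c.png',cv2.resize(im[140:290,160:360],None,fx=4,fy=4,interpolation=cv2.INTER_CUBIC))
print(manip.get_state()['position'])
E
```

```text
[456.37226239  90.81686581  76.48649588]
```

View pics/t3c.png

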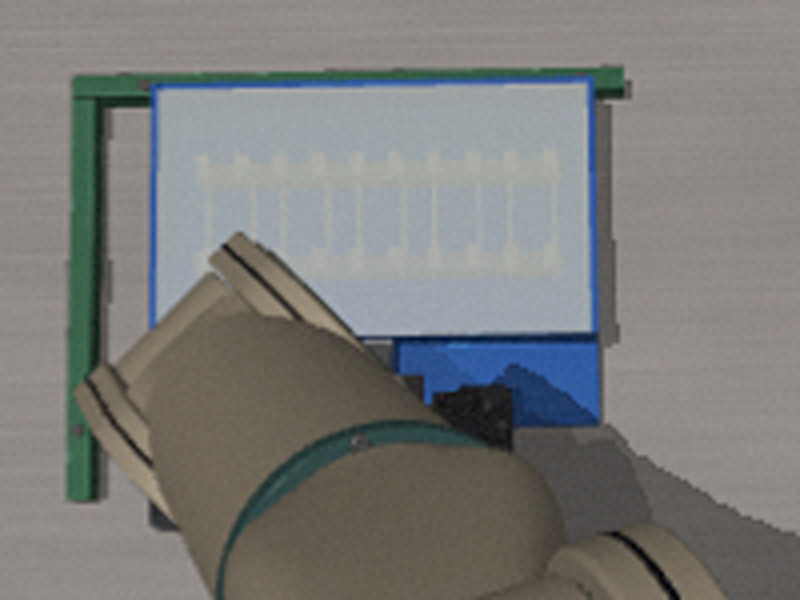

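Call:
arm_command:
  rows:
    - [94,0,-5,30,0,0,-8]
    - [94,14,-16,10,0,0,-8.2]
    - [94,14,-18,0,0,0,-8.2]
    - [94,14,-18,0,0,0,-8.2]
    - [94,14,-18,0,0,0,-8.2]

```text
clock: 7.0
position: [511.4, 14.0, 112.0]
orientation: [0.0, 0.347, 0.938, -0.0]
force: [-0.2, 0.6, -1.2]
gripper_width: 1.0
```

Call:
arm_command:
  rows:
    - [94,15,-20,0,0,0,-8.2]
    - [94,15,-20,0,0,0,-8.2]
    - [94,15,-20,0,0,0,-8.2]
    - [94,15,-20,0,0,0,-8.2]
    - [94,15,-20,0,0,0,-8.2]

```text
clock: 7.5
position: [586.2, -86.2, 111.7]
orientation: [-0.0, 0.654, 0.757, 0.0]
force: [0.1, -0.0, -0.4]
gripper_width: 0.996
```

Call:
arm_command:
  rows:
    - [94,0,0,0,0,0,-8.2]
    - [94,0,0,0,0,0,0]

```text
clock: 7.7
position: [585.8, -85.9, 111.5]
orientation: [-0.0, 0.705, 0.71, -0.0]
force: [-0.7, 0.3, 0.1]
gripper_width: 1.001
```

```bash
cat > st.py <<'E'
from h import *
from scipy.spatial.transform import Rotation as Ro
def st():
    s=manip.get_state(); w,x,y,z=s['orientation']; R=Ro.from_quat([x,y,z,w]).as_matrix()
    j=np.degrees(np.arctan2(R[1,1],R[0,1])); 
    print('t',round(s['clock'],2),'pos',s['position'].round(1),'jaw',round(j,2),'z',R[:,2].round(4),'F',s['force'].round(1),'gw',round(94*s['gripper_width'],1),'j',s['joints'].round(2))
    return s,R
if __name__=='__main__': st()
E
python3 st.py; python3 - <<'E'
from h import *
c=manip.calibration('top')
print(toplane(c,[(160+598/4,140+300/4)],60),toplane(c,[(160+153/4,140+200/4)],60))
E
```

```text
t 7.7 pos [585.8 -85.9 111.5] jaw 0.4 z [-7.e-04  3.e-04 -1.e+00] F [-0.7  0.3  0.1] gw 94.1 j [ 0.13  0.66 -0.05  1.77  0.04  0.71  0.06]
[[555.42509441 -41.43762766  60.        ]] [[616.31089412 213.11402225  60.        ]]
```

Call:
arm_command:
  rows:
    - [94,0,0,-30,0,0,0]
    - [94,0,0,-30,0,0,0]
    - [94,0,4,-30,0,0,0]
    - [94,0,8,-10,0,0,0]
    - [94,0,8,0,0,0,0]

```text
clock: 8.2
position: [583.9, -63.8, 10.4]
orientation: [-0.002, 0.703, 0.711, -0.001]
force: [0.5, -0.1, -0.4]
gripper_width: 1.0
```

Call:
arm_command:
  rows:
    - [94,0,8,0,0,0,0]
    - [94,0,8,0,0,0,0]
    - [94,0,6,0,0,0,0]
    - [94,0,6,0,0,0,0]
    - [94,0,4,0,0,0,0]

```text
clock: 8.7
position: [586.1, -35.6, 13.0]
orientation: [0.001, 0.704, 0.71, -0.001]
force: [0.7, -6.3, 1.6]
gripper_width: 0.998
```

Call:
arm_command:
  rows:
    - [94,0,4,0,0,0,0]
    - [94,0,4,0,0,0,0]
    - [94,0,4,0,0,0,0]
    - [94,0,0,0,0,0,0]

```text
clock: 9.1
position: [586.1, -23.2, 13.0]
orientation: [0.001, 0.705, 0.71, -0.0]
force: [0.6, -5.0, 1.5]
gripper_width: 1.0
```

Call:
arm_command:
  rows:
    - [94,0,3,0,0,0,0]
    - [94,0,3,0,0,0,0]
    - [94,0,3,0,0,0,0]
    - [94,0,0,0,0,0,0]

```text
clock: 9.5
position: [586.0, -14.7, 13.0]
orientation: [0.001, 0.705, 0.71, -0.0]
force: [-0.6, -5.4, 3.3]
gripper_width: 1.001
```

Call:
arm_command:
  rows:
    - [94,0,2,0,0,0,0]
    - [94,0,2,0,0,0,0]
    - [94,0,2,0,0,0,0]
    - [94,0,0,0,0,0,0]

```text
clock: 9.9
position: [586.0, -9.1, 13.0]
orientation: [0.001, 0.705, 0.709, -0.001]
force: [0.6, -6.1, 3.2]
gripper_width: 1.004
```

Call:
arm_command:
  rows:
    - [94,0,2,0,0,0,0]
    - [94,0,1,0,0,0,0]
    - [94,0,0,0,0,0,0]

```text
clock: 10.2
position: [585.9, -8.9, 13.0]
orientation: [0.002, 0.705, 0.709, -0.002]
force: [-0.3, -10.8, 3.3]
gripper_width: 0.996
```

Call:
arm_command:
  rows:
    - [94,0,2,0,0,0,0]
    - [94,0,1,0,0,0,0]
    - [94,0,0,0,0,0,0]

```text
clock: 10.5
position: [585.8, -8.9, 13.0]
orientation: [0.003, 0.706, 0.708, -0.003]
force: [-1.0, -15.8, 3.1]
gripper_width: 1.005
```

Call:
arm_command:
  rows:
    - [94,0,-12,0,0,0,0]
    - [94,0,-20,0,0,0,0]
    - [94,0,-30,0,0,0,0]
    - [94,0,-30,30,0,0,0]
    - [94,0,0,40,0,0,0]

```text
clock: 11.0
position: [583.3, -97.4, 81.3]
orientation: [-0.001, 0.706, 0.708, -0.002]
force: [0.0, -1.3, 0.4]
gripper_width: 0.999
```

Call:
arm_command:
  rows:
    - [94,0,0,40,0,0,0]
    - [94,0,0,0,0,0,0]

```text
clock: 11.2
position: [589.5, -92.0, 127.6]
orientation: [0.003, 0.704, 0.71, 0.004]
force: [0.7, 0.6, 1.1]
gripper_width: 1.0
```

```bash
python3 - <<'E'
from h import *
from st import st
c,im=grab('top'); cv2.imwrite('pics/t4.png',im); cv2.imwrite('pics/t4c.png',cv2.resize(im[140:290,160:360],None,fx=4,fy=4,interpolation=cv2.INTER_CUBIC))
st()
c,im=grab('wrist');cv2.imwrite('pics/w4.png',im)
E
```

```text
t 11.25 pos [587.7 -91.7 125.1] jaw 0.51 z [ 0.0056  0.0013 -1.    ] F [-0.3  0.3 -0.8] gw 94.0 j [ 0.14  0.64 -0.05  1.76  0.05  0.73  0.07]
```

View pics/t4c.png

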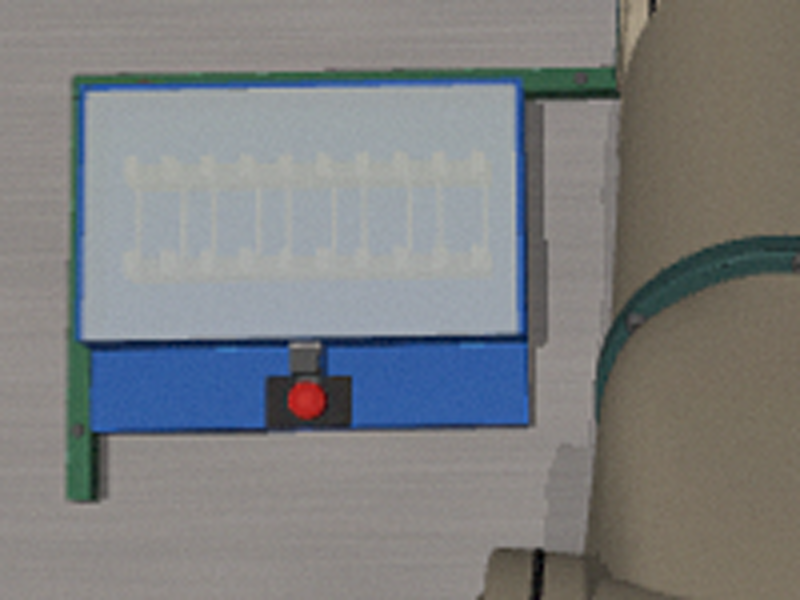

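View pics/w4.png

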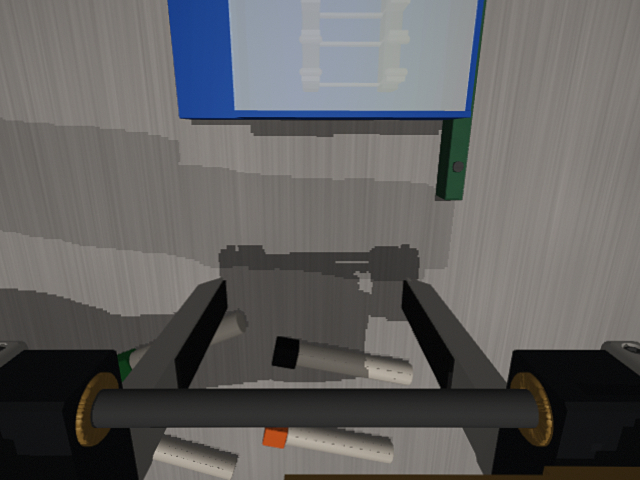

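The case looks flush on both rails in the top crop (left edge column 90, far edge row 80, button (307,400) in the crop). I'll give the front one more seating push, then press the button.

Call:
arm_command:
  rows:
    - [94,-12,20,0,0,0,8.2]
    - [94,-12,20,0,0,0,8.2]
    - [94,-12,20,0,0,0,8.2]
    - [94,-12,20,0,0,0,8.2]
    - [94,-12,20,0,0,0,8.2]

```text
clock: 11.8
position: [523.3, 9.2, 120.3]
orientation: [-0.002, 0.408, 0.913, -0.001]
force: [0.5, -0.5, -0.3]
gripper_width: 0.999
```

Call:
arm_command:
  rows:
    - [94,-12,20,0,0,0,8.2]
    - [94,-12,20,0,0,0,8.2]
    - [94,-12,20,0,0,0,8.2]
    - [94,-12,20,0,0,0,8.2]
    - [94,-12,20,0,0,0,8.2]

```text
clock: 12.3
position: [463.2, 108.9, 120.4]
orientation: [-0.002, 0.062, 0.998, -0.001]
force: [1.3, -0.1, -0.3]
gripper_width: 1.002
```

Call:
arm_command:
  rows:
    - [94,-13,18,0,0,0,8.2]
    - [94,0,0,-20,0,0,0]
    - [94,0,0,-20,0,0,0]
    - [94,0,0,0,0,0,0]

```text
clock: 12.7
position: [449.2, 125.6, 79.0]
orientation: [-0.004, -0.007, 1.0, -0.002]
force: [-0.0, -0.4, -0.5]
gripper_width: 1.0
```

```bash
python3 st.py; python3 - <<'E'
from h import *
c=manip.calibration('top')
print(toplane(c,[(236.75-.5,240-.5)],37))
E
```

```text
t 12.7 pos [449.2 125.6  79. ] jaw 90.77 z [-0.0075 -0.0032 -1.    ] F [-0.  -0.4 -0.5] gw 94.0 j [-0.05  0.61 -0.41  2.12  0.49  0.51  0.75]
[[503.78535592 128.43944573  37.        ]]
```

Call:
arm_command:
  rows:
    - [94,0,0,-20,0,-0.4,0]
    - [94,0,0,-20,0,0,0]
    - [94,0,0,-18,0,0,0]
    - [94,0,0,-8,0,0,0]
    - [94,8,0,0,0,0,0]

```text
clock: 13.2
position: [458.4, 125.8, 14.8]
orientation: [0.001, -0.007, 1.0, -0.002]
force: [-0.5, 0.2, -0.0]
gripper_width: 1.001
```

Call:
arm_command:
  rows:
    - [94,8,0,0,0,0,0]
    - [94,5,0,0,0,0,0]
    - [94,4,0,0,0,0,0]
    - [94,3,0,0,0,0,0]
    - [94,0,0,0,0,0,0]

```text
clock: 13.7
position: [478.4, 125.4, 15.7]
orientation: [0.001, -0.005, 1.0, -0.001]
force: [-4.2, 0.5, 4.4]
gripper_width: 0.998
```

Call:
arm_command:
  rows:
    - [94,2,0,0,0,0,0]
    - [94,1,0,0,0,0,0]
    - [94,0,0,0,0,0,0]

```text
clock: 14.0
position: [478.5, 125.2, 15.4]
orientation: [-0.001, -0.006, 1.0, -0.002]
force: [-9.1, 2.3, 8.4]
gripper_width: 1.002
```

Call:
arm_command:
  rows:
    - [94,-10,0,0,0,0,0]
    - [94,-12,0,0,0,0,0]
    - [60,0,0,30,0,0,0]
    - [20,0,0,35,0,0,0]
    - [0,0,0,0,0,0,0]

```text
clock: 14.5
position: [464.2, 127.0, 83.9]
orientation: [0.007, -0.006, 1.0, 0.0]
force: [0.8, 0.1, -1.2]
gripper_width: 0.78
```

Call:
arm_command:
  rows:
    - [0,20,1,0,0,0,0]
    - [0,20,0,0,0,0,0]
    - [0,0,0,0,0,0,0]
    - [0,0,0,0,0,0,0]

```text
clock: 14.9
position: [500.5, 126.5, 79.9]
orientation: [0.003, -0.006, 1.0, -0.001]
force: [-0.1, 0.4, -0.8]
gripper_width: 0.441
```

```bash
python3 st.py
```

```text
t 14.9 pos [500.5 126.5  79.9] jaw 90.66 z [ 0.005  -0.0021 -1.    ] F [-0.1  0.4 -0.8] gw 41.5 j [-0.02  0.66 -0.43  2.    0.49  0.58  0.8 ]
```

Call:
arm_command:
  rows:
    - [0,1,0,-10,0,0,0]
    - [0,1,0.5,-10,0,0,0]
    - [0,0,0,-10,0,0,0]
    - [0,0,0,0,0,0,0]
    - [0,0,0,0,0,0,0]

```text
clock: 15.4
position: [502.5, 127.4, 50.0]
orientation: [0.002, -0.006, 1.0, -0.001]
force: [-0.2, 0.1, 0.7]
gripper_width: 0.024
```

Call:
arm_command:
  rows:
    - [0,0,0,-4,0,0,0]
    - [0,0,0,-3,0,0,0]
    - [0,0,0,-2,0,0,0]
    - [0,0,0,0,0,0,0]

```text
clock: 15.8
position: [502.9, 127.2, 41.3]
orientation: [0.003, -0.006, 1.0, -0.001]
force: [-0.5, -0.1, 0.2]
gripper_width: 0.008
```

```bash
python3 st.py
```

```text
t 15.8 pos [502.9 127.2  41.3] jaw 90.67 z [ 0.0055 -0.0019 -1.    ] F [-0.5 -0.1  0.2] gw 0.7 j [-0.05  0.72 -0.38  2.01  0.54  0.5   0.75]
```

Call:
arm_command:
  rows:
    - [0,0,0,-3,0,0,0]
    - [0,0,0,-3,0,0,0]
    - [0,0,0,-2,0,0,0]
    - [0,0,0,-1,0,0,0]
    - [0,0,0,0,0,0,0]

```text
clock: 16.3
position: [499.7, 127.3, 32.2]
orientation: [0.0, -0.006, 1.0, -0.002]
force: [-6.3, 0.8, 7.7]
gripper_width: 0.003
```

Call:
arm_command:
  rows:
    - [0,-5,0,15,0,0,0]
    - [0,-10,0,35,0,0,0]
    - [0,-15,0,40,0,0,0]
    - [0,-15,0,40,0,0,0]
    - [40,0,0,0,0,0,0]

```text
clock: 16.8
position: [459.3, 128.6, 167.4]
orientation: [0.007, -0.006, 1.0, -0.0]
force: [0.6, 0.6, 0.1]
gripper_width: 0.058
```

Call:
arm_command:
  rows:
    - [94,0,0,0,0,0,0]
    - [94,0,0,0,0,0,0]
    - [94,0,0,0,0,0,0]
    - [94,0,0,0,0,0,0]

```text
clock: 17.2
position: [457.7, 127.1, 161.5]
orientation: [0.002, -0.006, 1.0, -0.001]
force: [0.6, 0.1, 0.2]
gripper_width: 0.395
```

```bash
python3 - <<'E'
from h import *
from st import st
st()
for n in ['wrist','scene','top']:
    c,im=grab(n); cv2.imwrite(f'pics/{n}5.png',im); np.save(f'pics/{n}5.npy',c)
E
```

```text
t 17.2 pos [457.7 127.1 161.5] jaw 90.67 z [ 0.0037 -0.0021 -1.    ] F [0.6 0.1 0.2] gw 37.1 j [ 0.05  0.49 -0.54  2.03  0.38  0.71  0.85]
```

View pics/wrist5.png

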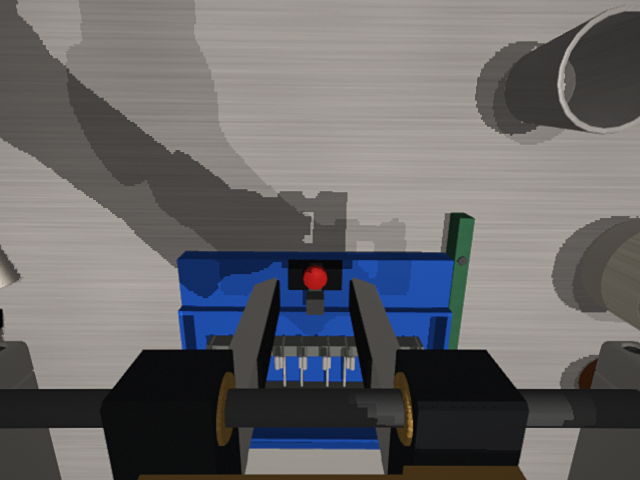

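View pics/scene5.png

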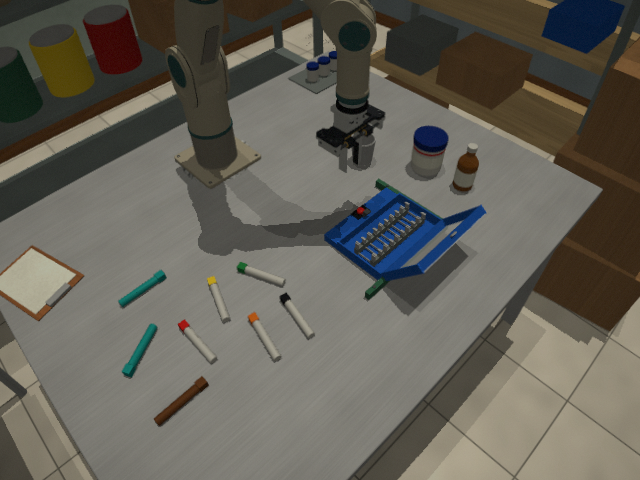

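The lid is fully open in the scene view (leaning back, edge at (485,208)) and the case is still in the corner. Next I measure the tubes from the top image.

```bash
cat > tubes.py <<'E'
from h import *
CAPS={'red':[((0,150,90),(7,255,255)),((173,150,90),(179,255,255))],'orange':[((8,170,120),(17,255,255))],'yellow':[((22,150,120),(32,255,255))],'green':[((50,130,40),(75,255,200))],'black':[((0,0,0),(179,255,48))]}
def tubes(c,im,roi=(140,320,340,500),smin=25):
    h=hsv(im); y0,y1,x0,x1=roi; R=np.zeros(h.shape[:2],np.uint8); R[y0:y1,x0:x1]=255
    m=cv2.inRange(h,(0,0,110),(179,60,255))
    g=cv2.inRange(h,(0,0,165),(179,45,255))&R
    n,l,st,ce=cv2.connectedComponentsWithStats(g); bodies=[ce[i] for i in range(1,n) if 90<st[i,4]<320]
    out={}
    for k,rs in CAPS.items():
        mm=sum(cv2.inRange(h,*r) for r in rs)&R
        n,l,st,ce=cv2.connectedComponentsWithStats(mm)
        c2=[(st[i,4],ce[i]) for i in range(1,n) if smin<st[i,4]<160]
        best=None
        for a,p in c2:
            cw=toplane(c,[p],12)[0]
            for b in bodies:
                bw=toplane(c,[b],12)[0]; d=np.linalg.norm(bw-cw)
                if 50<d<80 and (best is None or abs(d-65)<abs(best[0]-65)): best=(d,cw,bw,a)
        if best:
            d,cw,bw,a=best; u=(bw-cw)/d; mid=(cw+54*u+bw-11*u)/2
            out[k]=(mid[:2],np.degrees(np.arctan2(u[1],u[0])),d,a)
    return out
if __name__=='__main__':
    c,im=grab('top'); cv2.imwrite('pics/topcur.png',im)
    for k,v in tubes(c,im).items(): print(k,v[0].round(1),'yaw',round(v[1],1),'d',round(v[2],1),v[3])
    from st import st; st()
E
python3 - <<'E'
from tubes import *
c=manip.calibration('top')
for f in('top0','top5'):
    print(f)
    for k,v in tubes(c,cv2.imread(f'pics/{f}.png')).items(): print(k,v[0].round(1),'yaw',round(v[1],1),'d',round(v[2],1),v[3])
E
```

```text
top0
red [ 507.3 -424.4] yaw -0.5 d 63.0 72
orange [ 606.8 -305.6] yaw -11.7 d 66.2 70
yellow [ 448.3 -319.9] yaw -19.2 d 66.1 74
green [ 464.7 -197.2] yaw 23.0 d 65.6 70
black [ 617.7 -213.9] yaw -11.1 d 67.1 83
top5
red [ 507.9 -424.1] yaw -1.6 d 64.1 81
orange [ 605.8 -305.4] yaw -12.0 d 64.1 73
yellow [ 447.3 -319.4] yaw -19.4 d 64.0 76
green [ 464.  -197.3] yaw 22.4 d 63.7 71
black [ 617.3 -213.9] yaw -10.9 d 65.9 78
```

View pics/top5.png

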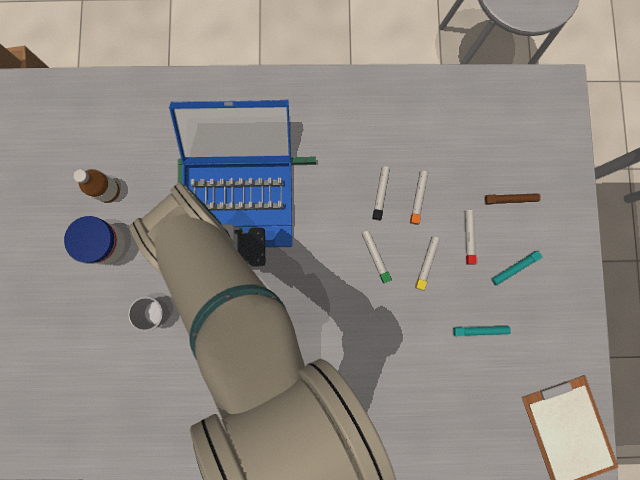

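Call:
arm_command:
  rows:
    - [60,18,-38,0,0,0,-1.5]
    - [60,18,-38,0,0,0,-1.5]
    - [60,18,-38,0,0,0,-1.5]
    - [60,18,-38,0,0,0,-1.5]
    - [60,18,-38,0,0,0,-1.5]

```text
clock: 17.85
position: [548.5, -64.3, 162.2]
orientation: [0.003, 0.06, 0.998, -0.001]
force: [0.9, 1.1, 0.8]
gripper_width: 0.636
```

Call:
arm_command:
  rows:
    - [60,18,-38,0,0,0,-1.5]
    - [60,18,-38,0,0,0,-1.5]
    - [60,18,-38,0,0,0,-1.2]
    - [60,16,-37,0,0,0,0]
    - [60,0,0,0,0,0,0]

```text
clock: 18.35
position: [618.6, -221.5, 161.1]
orientation: [0.003, 0.1, 0.995, -0.003]
force: [0.2, -0.7, -0.3]
gripper_width: 0.639
```

```bash
python3 - <<'E'
from h import *
from st import st
st()
for n in ['wrist','top']:
    c,im=grab(n); cv2.imwrite(f'pics/{n}6.png',im); np.save(f'pics/{n}6.npy',c)
    if n=='top': cv2.imwrite('pics/t6c.png',cv2.resize(im[90:260,160:320],None,fx=5,fy=5,interpolation=cv2.INTER_CUBIC)[:,:800])
E
```

```text
t 18.35 pos [ 618.6 -221.5  161.1] jaw 78.47 z [ 0.0054 -0.0068 -1.    ] F [ 0.2 -0.7 -0.3] gw 60.1 j [ 0.56  0.72 -0.46  1.54  0.37  0.96  1.36]
```

View pics/wrist6.png

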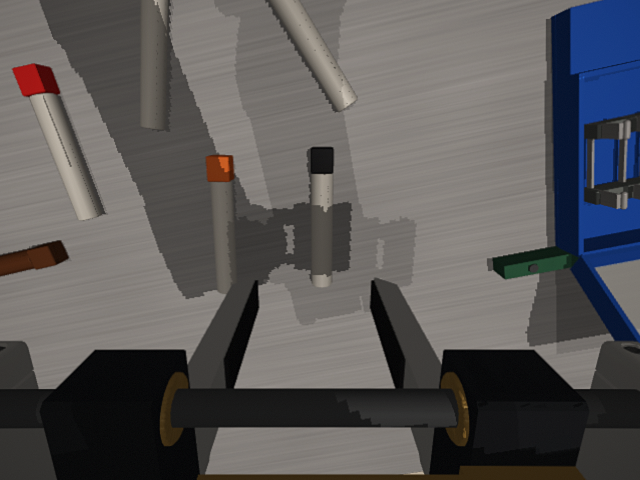

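View pics/t6c.png

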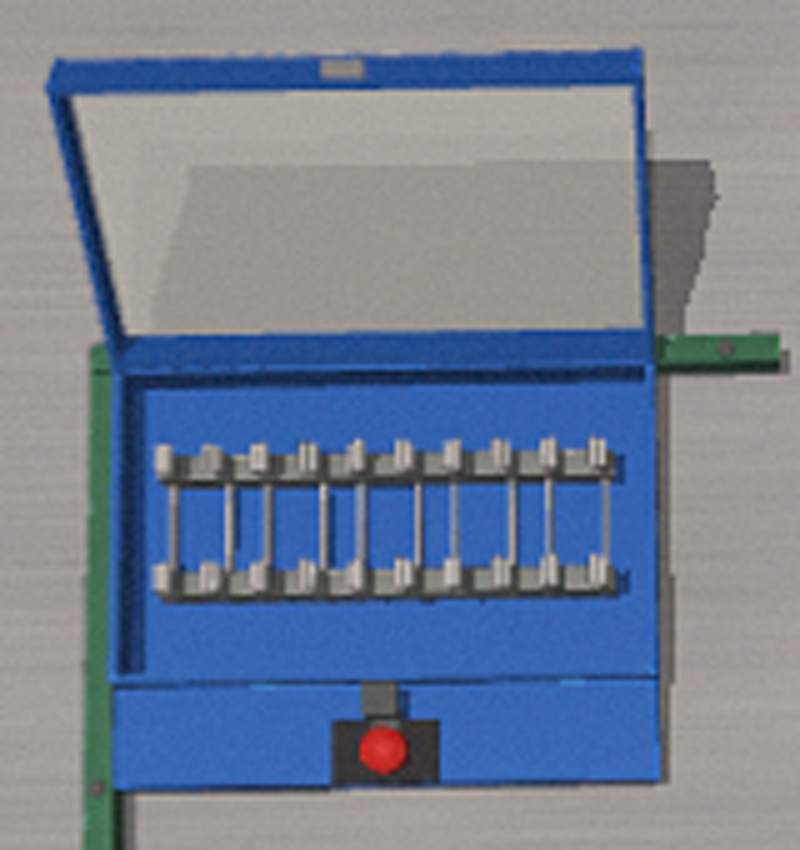

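```bash
python3 - <<'E'
from h import *
c=manip.calibration('top')
for z in(40,44):
  for p in [(380.5,455),(380.5,576),(380.5,515),(187.5,515),(574,512)]:
    print(z,p,toplane(c,[(160+p[0]/5-.5,90+p[1]/5-.5)],z).round(1))
th=np.radians(.5);C=np.array([685.4,256]);R=np.array([[np.cos(th),-np.sin(th)],[np.sin(th),np.cos(th)]])
for i in range(5): print('clip',i+1,(C+R@[-78,-128+45*(i-2)]).round(1))
# saddle bar/wrist triangulation of tube black
c=np.load('pics/wrist6.npy',allow_pickle=True).item()
im=cv2.imread('pics/wrist6.png')
print('black cap',toplane(c,[(321,148),(333,173),(310,150)],20).round(1),'end',toplane(c,[(320,285)],10).round(1))
E
```

```text
40 (380.5, 455) [[642.6 130.6  40. ]]
40 (380.5, 576) [[585.  130.1  40. ]]
40 (380.5, 515) [[613.9 130.3  40. ]]
40 (187.5, 515) [[614.9 220.5  40. ]]
40 (574, 512) [[614.4  40.   40. ]]
44 (380.5, 455) [[641.6 130.   44. ]]
44 (380.5, 576) [[584.2 129.5  44. ]]
44 (380.5, 515) [[613.1 129.7  44. ]]
44 (187.5, 515) [[614.1 219.6  44. ]]
44 (574, 512) [[613.5  39.7  44. ]]
clip 1 [609.3  37.3]
clip 2 [608.9  82.3]
clip 3 [608.5 127.3]
clip 4 [608.1 172.3]
clip 5 [607.7 217.3]
black cap [[ 552.1 -202.    20. ]
 [ 574.8 -195.9   20. ]
 [ 551.9 -211.5   20. ]] end [[ 680.3 -228.3   10. ]]
```

Top crop: the clips' jaws run from (163,455) to (598,575), five clips clear. The wrist view has the black-capped tube at (321,215), with nothing within the finger span. Grasping it.

Call:
arm_command:
  rows:
    - [60,-1,3,-35,0,0,0.5]
    - [60,-1,3,-40,0,0,0]
    - [60,0,0,-40,0,0,0]
    - [60,0,0,-25,0,0,0]
    - [60,0,0,-12,0,0,0]

```text
clock: 18.95
position: [614.0, -204.9, 8.0]
orientation: [0.001, 0.09, 0.996, -0.0]
force: [-0.0, -0.5, 0.1]
gripper_width: 0.638
```

```bash
python3 st.py
```

```text
t 18.95 pos [ 614.  -204.9    8. ] jaw 79.63 z [ 1.e-03 -5.e-04 -1.e+00] F [-0.  -0.5  0.1] gw 59.9 j [ 0.5   0.9  -0.38  1.65  0.48  0.68  1.26]
```

Call:
arm_command:
  rows:
    - [60,0,0,0,0,0,0]

```text
clock: 19.05
position: [614.9, -205.8, 9.2]
orientation: [0.001, 0.091, 0.996, -0.001]
force: [-0.8, 0.5, 0.8]
gripper_width: 0.634
```

Call:
arm_command:
  force: 40
  rows:
    - [60,2,-9,-4,0,0,-0.5]
    - [60,0,0,-3,0,0,0]
    - [60,0,0,0,0,0,0]
    - [15,0,0,0,0,0,0]
    - [15,0,0,0,0,0,0]

```text
clock: 19.55
position: [618.4, -216.7, 4.1]
orientation: [0.003, 0.096, 0.995, -0.001]
force: [-0.1, 0.6, 0.6]
gripper_width: 0.508
```

Call:
arm_command:
  rows:
    - [10,0,0,0,0,0,0]
    - [10,0,0,0,0,0,0]
    - [10,0,0,0,0,0,0]
    - [10,0,0,0,0,0,0]

```text
clock: 19.95
position: [618.1, -216.6, 3.5]
orientation: [0.003, 0.096, 0.995, -0.001]
force: [0.1, -0.7, 0.0]
gripper_width: 0.2
```

```bash
python3 st.py
```

```text
t 19.95 pos [ 618.1 -216.6    3.5] jaw 78.97 z [ 0.0054 -0.0028 -1.    ] F [ 0.1 -0.7  0. ] gw 18.8 j [ 0.51  0.91 -0.38  1.64  0.48  0.68  1.27]
```

Call:
arm_command:
  rows:
    - [10,0,0,15,0,0,0]
    - [10,0,0,30,0,0,0]
    - [10,0,5,40,0,0,0]
    - [10,0,20,40,0,0,1.5]
    - [10,0,40,0,0,0,2]

```text
clock: 20.45
position: [622.1, -155.8, 135.2]
orientation: [0.009, 0.068, 0.998, -0.003]
force: [0.6, 1.0, -0.3]
gripper_width: 0.202
```

```bash
python3 st.py
```

```text
t 20.45 pos [ 622.1 -155.8  135.2] jaw 82.16 z [ 0.0165 -0.0075 -0.9998] F [ 0.6  1.  -0.3] gw 19.0 j [ 0.47  0.72 -0.47  1.62  0.4   0.88  1.28]
```

Call:
arm_command:
  rows:
    - [10,-1,40,0,0,0,2]
    - [10,-1,40,0,0,0,2]
    - [10,-1,40,0,0,0,2]
    - [10,-1,40,0,0,0,2]
    - [10,-1,40,0,0,0,0]

```text
clock: 20.95
position: [613.0, 49.7, 129.7]
orientation: [0.003, -0.004, 1.0, -0.001]
force: [1.3, 0.4, -1.1]
gripper_width: 0.203
```

Call:
arm_command:
  rows:
    - [10,-1,40,0,0,0,0]
    - [10,0,25,0,0,0,0]
    - [10,0,14,-20,0,0,0]
    - [10,0,0,-12,0,0,0]
    - [10,0,0,0,0,0,0]

```text
clock: 21.45
position: [610.7, 125.9, 95.1]
orientation: [0.001, -0.004, 1.0, -0.002]
force: [0.1, -0.4, -0.5]
gripper_width: 0.203
```

```bash
python3 - <<'E'
from h import *
from st import st
st()
c,im=grab('wrist'); cv2.imwrite('pics/w7.png',im); np.save('pics/w7.npy',c)
E
```

```text
t 21.45 pos [610.7 125.9  95.1] jaw 90.48 z [ 0.0024 -0.004  -1.    ] F [ 0.1 -0.4 -0.5] gw 19.1 j [ 0.02  0.76 -0.46  1.69  0.44  0.8   0.94]
```

View pics/w7.png

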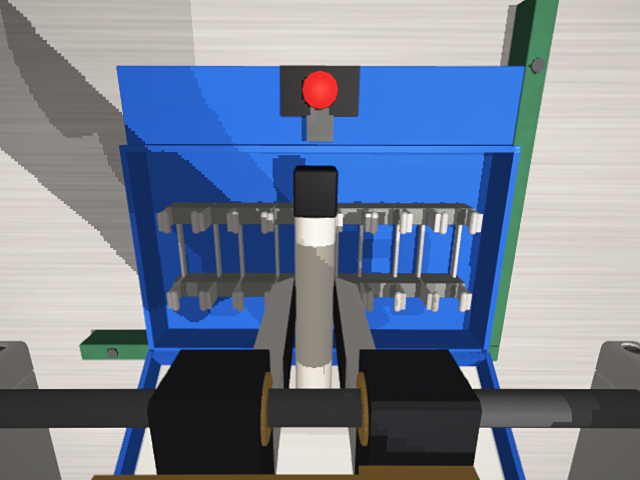

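```bash
python3 - <<'E'
from h import *
im=cv2.imread('pics/w7.png'); c=np.load('pics/w7.npy',allow_pickle=True).item()
cr=cv2.resize(im[190:320,150:490],None,fx=2.35,fy=2.35,interpolation=cv2.INTER_CUBIC); cv2.imwrite('pics/w7c.png',cr)
for y in (127.3,129.7):
  for cx in (612,):
    P=[[cx+dx,y+45*k+s,44] for dx in(-28,28) for k in(-2,-1,1,2) for s in (-12,12)]
    print(y,((proj(c,P)-[150,190])*2.35).round(0).tolist())
# button check
b=cv2.inRange(hsv(im),(0,150,90),(7,255,255))[:150]; m=cv2.moments(b,True); p=(m['m10']/m['m00'],m['m01']/m['m00']); print(p,toplane(c,[p],37))
# black cap end corners at its height
print(toplane(c,[(294,170),(337,170)],96+6.5+10))
E
```

```text
127.3 [[19.0, 73.0], [106.0, 74.0], [182.0, 75.0], [269.0, 76.0], [509.0, 78.0], [596.0, 79.0], [673.0, 79.0], [760.0, 80.0], [41.0, 259.0], [122.0, 259.0], [194.0, 260.0], [275.0, 261.0], [500.0, 263.0], [581.0, 264.0], [653.0, 264.0], [735.0, 265.0]]
129.7 [[27.0, 74.0], [115.0, 74.0], [191.0, 75.0], [278.0, 76.0], [518.0, 78.0], [605.0, 79.0], [682.0, 80.0], [769.0, 80.0], [49.0, 259.0], [130.0, 259.0], [202.0, 260.0], [283.0, 261.0], [508.0, 263.0], [589.0, 264.0], [661.0, 264.0], [743.0, 265.0]]
(319.54883720930235, 89.39813953488373) [[503.2049325  128.89002721  37.        ]]
[[543.28872658 117.53415279 112.5       ]
 [543.12463682 136.24897881 112.5       ]]
```

View pics/w7c.png

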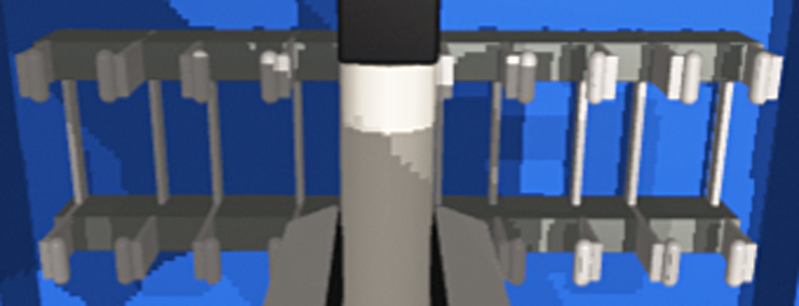

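The wrist view has the held tube at (315,190-390) over clip 3, slightly right of centre. The same view puts the clip about 2 mm to +y and +x, so I correct by that and press down.

Call:
arm_command:
  force: 60
  rows:
    - [10,2,2,-10,0,0,0]
    - [10,0,0,-15,0,0,0]
    - [10,0,0,-15,0,0,0]
    - [10,0,0,0,0,0,0]

```text
clock: 21.9
position: [612.1, 128.1, 53.6]
orientation: [0.0, -0.004, 1.0, -0.002]
force: [-0.5, 1.6, -0.7]
gripper_width: 0.197
```

```bash
python3 - <<'E'
from h import *
from st import st
st()
c,im=grab('wrist'); cv2.imwrite('pics/w8.png',im); np.save('pics/w8.npy',c)
E
```

```text
t 21.9 pos [612.1 128.1  53.6] jaw 90.45 z [ 0.001  -0.0034 -1.    ] F [-0.5  1.6 -0.7] gw 18.5 j [ 0.    0.82 -0.43  1.7   0.48  0.73  0.91]
```

View pics/w8.png

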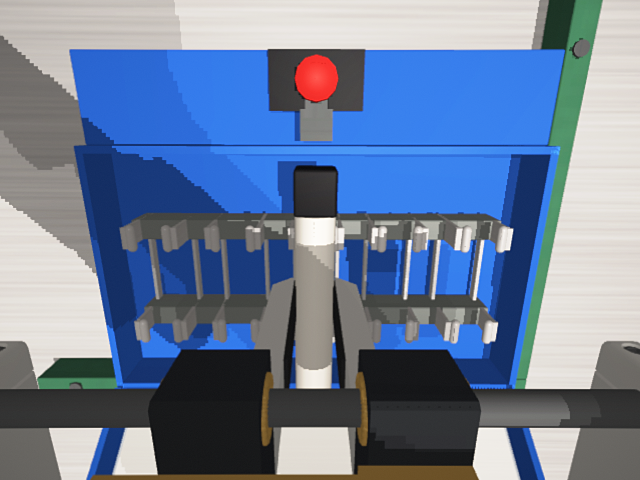

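Call:
arm_command:
  rows:
    - [10,0,0.5,-4,0,0,0]
    - [10,0,0,-3,0,0,0]
    - [10,0,0,-3,0,0,0]
    - [10,0,0,0,0,0,0]

```text
clock: 22.35
position: [614.3, 129.7, 46.6]
orientation: [0.003, -0.004, 1.0, -0.001]
force: [-0.2, -0.9, -0.5]
gripper_width: 0.192
```

Call:
arm_command:
  rows:
    - [10,0,0,-3,0,0,0]
    - [10,0,0,-3,0,0,0]
    - [10,0,0,-3,0,0,0]
    - [10,0,0,0,0,0,0]

```text
clock: 22.75
position: [615.3, 129.5, 38.4]
orientation: [0.004, -0.004, 1.0, -0.001]
force: [0.7, -1.1, 3.2]
gripper_width: 0.199
```

Call:
arm_command:
  rows:
    - [10,-2,-0.5,-3,0,0,0]
    - [10,0,0,-3,0,0,0]
    - [10,0,0,-2,0,0,0]
    - [10,0,0,0,0,0,0]

```text
clock: 23.15
position: [611.6, 129.1, 29.4]
orientation: [0.002, -0.004, 1.0, -0.001]
force: [0.8, -1.3, 4.2]
gripper_width: 0.2
```

```bash
python3 st.py
```

```text
t 23.15 pos [611.6 129.1  29.4] jaw 90.47 z [ 0.0049 -0.0024 -1.    ] F [ 0.8 -1.3  4.2] gw 18.8 j [-0.01  0.85 -0.41  1.72  0.5   0.68  0.89]
```

Call:
arm_command:
  rows:
    - [10,0,0,-2,0,0,0]
    - [10,0,0,-1,0,0,0]
    - [10,0,0,0,0,0,0]

```text
clock: 23.45
position: [611.8, 129.2, 29.2]
orientation: [0.003, -0.004, 1.0, -0.002]
force: [-4.7, -2.7, 23.5]
gripper_width: 0.196
```

```bash
python3 - <<'E'
from h import *
from st import st
st()
c,im=grab('wrist'); cv2.imwrite('pics/w9.png',im); np.save('pics/w9.npy',c)
E
```

```text
t 23.45 pos [611.8 129.2  29.2] jaw 90.46 z [ 0.0058 -0.0034 -1.    ] F [-4.7 -2.7 23.5] gw 18.4 j [-0.01  0.85 -0.41  1.72  0.5   0.68  0.89]
```

View pics/w9.png

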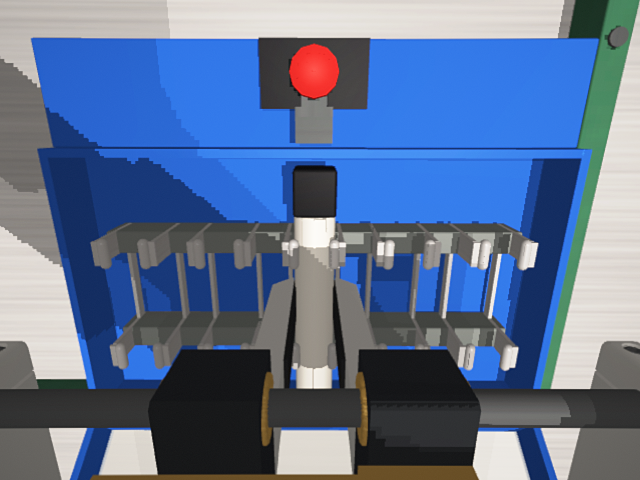

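Call:
arm_command:
  rows:
    - [10,0,0,3,0,0,0]
    - [32,0,0,0,0,0,0]
    - [32,0,0,0,0,0,0]
    - [32,0,0,0,0,0,0]
    - [32,0,0,0,0,0,0]

```text
clock: 24.0
position: [611.6, 129.6, 28.9]
orientation: [0.002, -0.004, 1.0, -0.001]
force: [0.8, -0.5, 0.1]
gripper_width: 0.339
```

Call:
arm_command:
  rows:
    - [32,0,0,20,0,0,0]
    - [32,0,0,30,0,0,0]
    - [32,0,0,40,0,0,0]
    - [50,0,-20,10,0,0,0]
    - [60,0,-40,0,0,0,0]

```text
clock: 24.5
position: [613.5, 74.0, 132.3]
orientation: [0.006, -0.007, 1.0, 0.001]
force: [-0.3, 0.3, -0.6]
gripper_width: 0.475
```

Call:
arm_command:
  rows:
    - [60,0,-40,0,0,0,0]
    - [60,0,-40,0,0,0,0]
    - [60,0,-40,0,0,0,0]
    - [60,0,-40,0,0,0,0]
    - [60,0,-40,0,0,0,0]

```text
clock: 25.0
position: [611.8, -132.2, 129.3]
orientation: [0.003, -0.004, 1.0, -0.001]
force: [0.8, -0.9, 0.7]
gripper_width: 0.639
```

```bash
python3 tubes.py; python3 - <<'E'
from h import *
im=cv2.imread('pics/topcur.png'); cv2.imwrite('pics/t10c.png',cv2.resize(im[90:300,160:500],None,fx=2.3,fy=2.3,interpolation=cv2.INTER_CUBIC))
E
```

```text
green [ 464.6 -197. ] yaw 22.6 d 65.0 72
t 25.05 pos [ 610.9 -142.8  128.6] jaw 89.92 z [ 0.0041 -0.0089 -1.    ] F [ 0.1 -5.5 -0.6] gw 59.9 j [ 0.48  0.72 -0.5   1.66  0.44  0.87  1.37]
```

View pics/t10c.png

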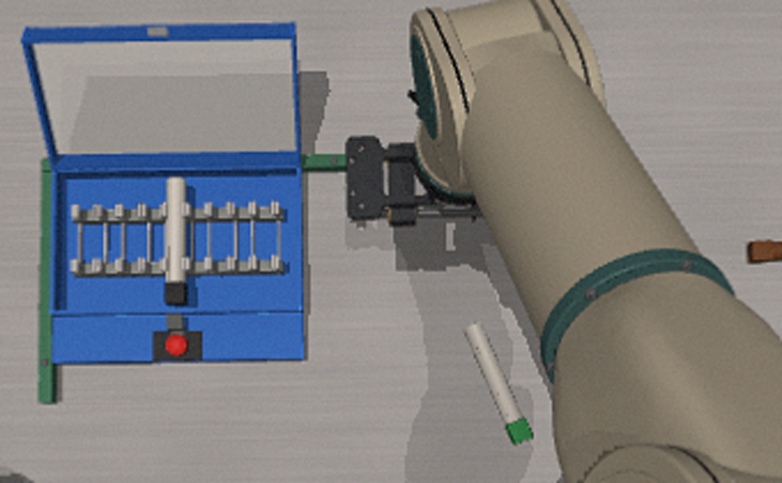

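Black is in clip 3 (crop (176,240), cap towards the button). Next is green.

Call:
arm_command:
  rows:
    - [60,-30,-11,0,0,0,5.5]
    - [60,-30,-11,0,0,0,5.5]
    - [60,-30,-11,0,0,0,5.5]
    - [60,-30,-11,0,0,0,5.5]
    - [60,-26,-8,0,0,0,0]

```text
clock: 25.55
position: [464.2, -183.2, 129.2]
orientation: [0.003, -0.196, 0.981, -0.0]
force: [0.7, 0.7, 0.4]
gripper_width: 0.638
```

Call:
arm_command:
  rows:
    - [60,0,0,-20,0,0,0]
    - [60,0,0,-20,0,0,0]
    - [60,0,0,0,0,0,0]

```text
clock: 25.85
position: [464.3, -182.3, 87.8]
orientation: [0.001, -0.195, 0.981, 0.001]
force: [-0.1, -0.4, 0.1]
gripper_width: 0.638
```

```bash
python3 tubes.py;  python3 - <<'E'
from h import *
c,im=grab('wrist'); cv2.imwrite('pics/w11.png',im); np.save('pics/w11.npy',c)
E
```

```text
t 25.9 pos [ 465.3 -182.2   88.9] jaw 112.49 z [ 0.0039  0.0014 -1.    ] F [0.5 0.1 0.1] gw 60.0 j [ 0.7   0.65 -0.57  2.03  0.6   0.62  1.69]
```

View pics/w11.png

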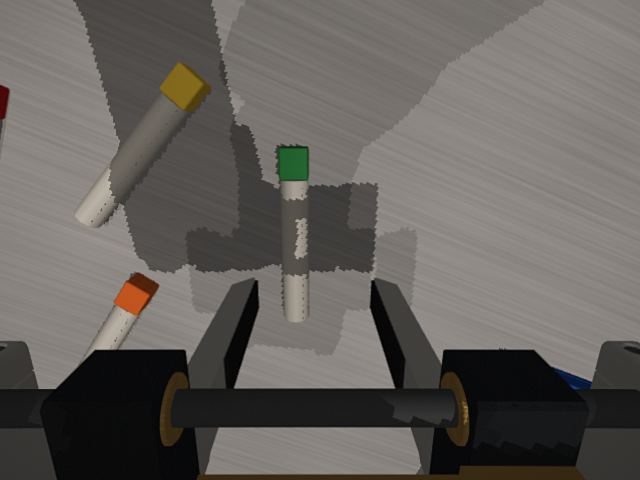

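```bash
cat > wt.py <<'E'
from h import *
import sys
from st import st
def wt(f,cap,end):
    c=np.load(f,allow_pickle=True).item(); a=toplane(c,[cap],20)[0]; b=toplane(c,[end],10)[0]
    u=(b-a)[:2]; L=np.linalg.norm(u); u/=L; m=(a[:2]+54*u+b[:2]-65*u)/2
    print('cap',a.round(1),'end',b.round(1),'L(119)',round(L,1),'mid',m.round(1),'jaw',round(90+np.degrees(np.arctan2(u[1],u[0])),1)); s,_=st(); print('delta',(m-s['position'][:2]).round(1))
if __name__=='__main__': v=list(map(float,sys.argv[2:])); wt(sys.argv[1],v[:2],v[2:])
E
python3 wt.py pics/w11.npy 293 163 296 321
```

```text
cap [ 412.5 -218.4   20. ] end [ 526.4 -171.5   10. ] L(119) 123.2 mid [ 464.4 -197. ] jaw 112.4
t 25.95 pos [ 466.2 -182.2   89.6] jaw 112.5 z [ 0.0056  0.001  -1.    ] F [-0.1  0.3  0.2] gw 60.1 j [ 0.7   0.65 -0.57  2.03  0.6   0.62  1.69]
delta [ -1.8 -14.8]
```

Call:
arm_command:
  rows:
    - [60,-1,-14.5,-15,0,0,0]
    - [60,0,0,-25,0,0,0]
    - [60,0,0,-25,0,0,0]
    - [60,0,0,-15,0,0,0]
    - [60,0,0,0,0,0,0]

```text
clock: 26.45
position: [463.8, -197.8, 7.6]
orientation: [0.002, -0.195, 0.981, 0.0]
force: [0.8, 0.4, 0.6]
gripper_width: 0.636
```

```bash
python3 st.py
```

```text
t 26.45 pos [ 463.8 -197.8    7.6] jaw 112.46 z [ 2.9e-03  9.0e-04 -1.0e+00] F [0.8 0.4 0.6] gw 59.8 j [ 0.63  0.78 -0.43  2.06  0.74  0.45  1.6 ]
```

Call:
arm_command:
  force: 60
  rows:
    - [60,0,0,-4,0,0,0]
    - [10,0,0,0,0,0,0]
    - [10,0,0,0,0,0,0]
    - [10,0,0,0,0,0,0]
    - [10,0,0,0,0,0,0]

```text
clock: 26.95
position: [465.4, -197.4, 6.0]
orientation: [0.003, -0.195, 0.981, -0.001]
force: [-0.6, -0.0, 0.2]
gripper_width: 0.334
```

Call:
arm_command:
  rows:
    - [10,0,0,0,0,0,0]
    - [10,0,0,0,0,0,0]
    - [10,0,0,0,0,0,0]

```text
clock: 27.25
position: [465.2, -197.3, 5.7]
orientation: [0.003, -0.195, 0.981, -0.0]
force: [-0.5, 0.6, 3.0]
gripper_width: 0.197
```

```bash
python3 st.py
```

```text
t 27.25 pos [ 465.2 -197.3    5.7] jaw 112.47 z [ 6.3e-03  3.0e-04 -1.0e+00] F [-0.5  0.6  3. ] gw 18.5 j [ 0.63  0.79 -0.42  2.06  0.74  0.44  1.59]
```

Call:
arm_command:
  rows:
    - [10,0,0,15,0,0,0]
    - [10,0,0,30,0,0,0]
    - [10,5,10,40,0,0,-2]
    - [10,20,40,35,0,0,-4]
    - [10,20,40,0,0,0,-4]

```text
clock: 27.75
position: [510.3, -113.0, 124.9]
orientation: [0.006, -0.105, 0.994, -0.002]
force: [1.5, 0.5, -1.0]
gripper_width: 0.199
```

Call:
arm_command:
  rows:
    - [10,20,40,0,0,0,-4]
    - [10,20,40,0,0,0,-4]
    - [10,20,40,0,0,0,-4]
    - [10,20,40,0,0,0,0]
    - [10,22,31,0,0,0,0]

```text
clock: 28.25
position: [609.6, 82.5, 121.3]
orientation: [0.003, -0.005, 1.0, -0.001]
force: [0.5, -0.9, -0.6]
gripper_width: 0.202
```

Call:
arm_command:
  rows:
    - [10,0,0,0,0,0,0]
    - [10,0,0,-25,0,0,0]
    - [10,0,0,-15,0,0,0]
    - [10,0,0,0,0,0,0]

```text
clock: 28.65
position: [607.2, 77.4, 78.7]
orientation: [0.0, -0.004, 1.0, -0.002]
force: [-0.5, 0.3, -0.3]
gripper_width: 0.202
```

```bash
python3 - <<'E'
from h import *
from st import st
st()
c,im=grab('wrist'); cv2.imwrite('pics/w12.png',im); np.save('pics/w12.npy',c)
E
```

```text
t 28.65 pos [607.2  77.4  78.7] jaw 90.43 z [ 2.0e-04 -3.6e-03 -1.0e+00] F [-0.5  0.3 -0.3] gw 18.9 j [ 0.1   0.77 -0.45  1.73  0.46  0.75  1.  ]
```

View pics/w12.png

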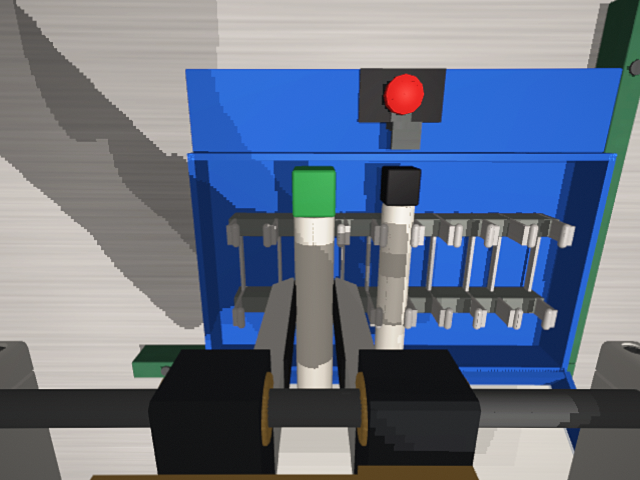

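Green is held over clip 2, about 6 mm short in y and 5 mm short in x; black is in clip 3 at (400,185). I correct, then press down.

Call:
arm_command:
  rows:
    - [10,5,6.5,0,0,0,0]
    - [10,0,0,-12,0,0,0]
    - [10,0,0,-10,0,0,0]
    - [10,0,0,0,0,0,0]

```text
clock: 29.1
position: [613.3, 85.0, 57.6]
orientation: [0.001, -0.004, 1.0, -0.001]
force: [-0.8, 0.5, -0.1]
gripper_width: 0.197
```

```bash
python3 st.py
```

```text
t 29.1 pos [613.3  85.   57.6] jaw 90.48 z [ 0.0027 -0.0027 -1.    ] F [-0.8  0.5 -0.1] gw 18.5 j [ 0.07  0.8  -0.43  1.72  0.48  0.72  0.97]
```

Call:
arm_command:
  rows:
    - [10,0,-0.7,-5,0,0,0]
    - [10,0,0,-4,0,0,0]
    - [10,0,0,-4,0,0,0]
    - [10,0,0,0,0,0,0]

```text
clock: 29.5
position: [615.2, 84.4, 46.4]
orientation: [0.003, -0.004, 1.0, -0.001]
force: [0.9, -0.8, -0.4]
gripper_width: 0.198
```

Call:
arm_command:
  rows:
    - [10,0,0,-4,0,0,0]
    - [10,0,0,-3,0,0,0]
    - [10,0,0,-3,0,0,0]
    - [10,0,0,0,0,0,0]

```text
clock: 29.9
position: [615.4, 84.5, 36.3]
orientation: [0.003, -0.004, 1.0, -0.001]
force: [1.7, -0.7, -0.4]
gripper_width: 0.202
```

```bash
python3 st.py
```

```text
t 29.9 pos [615.4  84.5  36.3] jaw 90.45 z [ 0.007 -0.002 -1.   ] F [ 1.7 -0.7 -0.4] gw 19.0 j [ 0.06  0.83 -0.41  1.73  0.5   0.68  0.96]
```

Call:
arm_command:
  rows:
    - [10,-2,0,-3,0,0,0]
    - [10,-1,0,-3,0,0,0]
    - [10,0,0,-1,0,0,0]
    - [10,0,0,0,0,0,0]

```text
clock: 30.3
position: [612.5, 84.5, 31.5]
orientation: [0.004, -0.004, 1.0, -0.001]
force: [-1.9, -2.9, 16.9]
gripper_width: 0.197
```

Call:
arm_command:
  rows:
    - [10,0,0,-2,0,0,0]
    - [10,0,0,-2,0,0,0]
    - [10,0,0,0,0,0,0]

```text
clock: 30.6
position: [612.7, 84.5, 31.2]
orientation: [0.005, -0.004, 1.0, -0.002]
force: [-8.8, -4.3, 43.0]
gripper_width: 0.196
```

```bash
python3 st.py
```

```text
t 30.6 pos [612.7  84.5  31.2] jaw 90.46 z [ 0.0091 -0.0045 -0.9999] F [-8.8 -4.3 43. ] gw 18.4 j [ 0.06  0.83 -0.41  1.74  0.51  0.66  0.95]
```

Call:
arm_command:
  rows:
    - [10,0,0,5,0,0,0]
    - [32,0,0,0,0,0,0]
    - [32,0,0,0,0,0,0]
    - [32,0,0,0,0,0,0]
    - [32,0,0,0,0,0,0]

```text
clock: 31.1
position: [611.0, 85.2, 29.4]
orientation: [0.002, -0.004, 1.0, -0.001]
force: [0.9, -1.1, 0.6]
gripper_width: 0.336
```

Call:
arm_command:
  rows:
    - [32,0,0,20,0,0,0]
    - [32,0,0,30,0,0,0]
    - [32,0,0,40,0,0,0]
    - [50,-10,-20,10,0,0,0]
    - [60,-20,-40,0,0,0,0]

```text
clock: 31.6
position: [584.2, 29.1, 132.6]
orientation: [0.006, -0.007, 1.0, 0.001]
force: [0.1, -0.8, 0.4]
gripper_width: 0.478
```

Call:
arm_command:
  rows:
    - [60,-20,-40,0,0,0,0]
    - [60,-25,-40,0,0,0,-4]
    - [60,-25,-40,0,0,0,-5]
    - [60,-25,-40,0,0,0,-5]
    - [60,-25,-40,0,0,0,-5]

```text
clock: 32.1
position: [460.4, -176.3, 130.1]
orientation: [0.003, 0.163, 0.987, -0.001]
force: [1.2, -1.3, -0.2]
gripper_width: 0.637
```

```bash
python3 tubes.py; python3 - <<'E'
from h import *
im=cv2.imread('pics/topcur.png'); cv2.imwrite('pics/t13c.png',cv2.resize(im[90:300,160:500],None,fx=2.3,fy=2.3,interpolation=cv2.INTER_CUBIC))
c,im=grab('wrist'); cv2.imwrite('pics/w13.png',im); np.save('pics/w13.npy',c)
E
```

```text
red [ 508.2 -424.1] yaw -1.4 d 64.1 79
t 32.15 pos [ 454.  -184.7  129.3] jaw 70.51 z [-0.003  -0.0085 -1.    ] F [-4.9 -5.4 -0.2] gw 60.4 j [ 0.61  0.54 -0.42  2.03  0.37  0.64  1.18]
```

View pics/t13c.png

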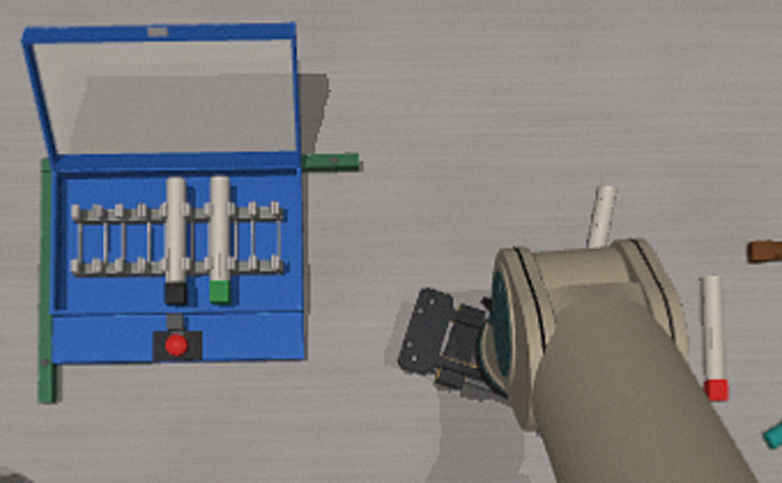

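View pics/w13.png

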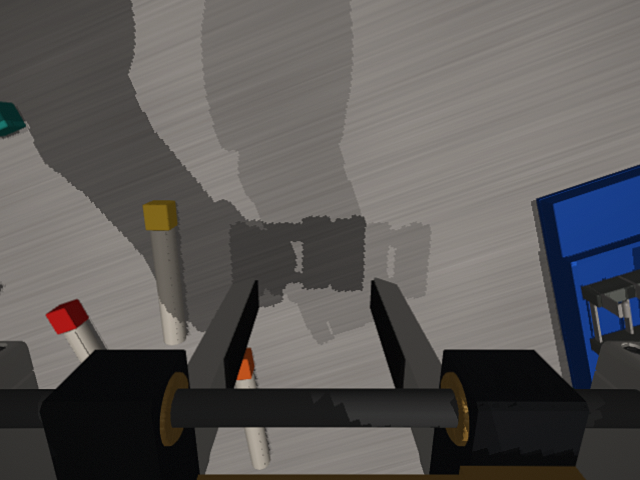

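```bash
python3 wt.py pics/w13.npy 160 215 174 340
```

```text
cap [ 394.8 -296.3   20. ] end [ 507.1 -342.1   10. ] L(119) 121.3 mid [ 445.8 -317.1] jaw 67.8
t 32.2 pos [ 456.6 -181.5  129.5] jaw 70.81 z [-6.0e-04 -6.7e-03 -1.0e+00] F [-0.3 -0.4 -0.2] gw 59.7 j [ 0.61  0.54 -0.42  2.02  0.37  0.64  1.18]
delta [ -10.8 -135.6]
```

Call:
arm_command:
  rows:
    - [60,0,-40,0,0,0,0]
    - [60,0,-40,0,0,0,0]
    - [60,0,-40,0,0,0,0]
    - [60,0,-16,-25,0,0,0]
    - [60,0,0,-15,0,0,0]

```text
clock: 32.7
position: [461.2, -314.1, 88.8]
orientation: [0.003, 0.163, 0.987, -0.002]
force: [-0.0, -0.3, 0.5]
gripper_width: 0.636
```

Call:
arm_command:
  rows:
    - [60,0,0,0,0,0,0]
    - [60,0,0,0,0,0,0]

```text
clock: 32.9
position: [462.2, -310.0, 90.2]
orientation: [0.003, 0.16, 0.987, -0.001]
force: [-0.2, -0.5, 1.7]
gripper_width: 0.635
```

```bash
python3 - <<'E'
from h import *
from st import st
st()
c,im=grab('wrist'); cv2.imwrite('pics/w14.png',im); np.save('pics/w14.npy',c)
E
```

```text
t 32.9 pos [ 462.2 -310.    90.2] jaw 71.57 z [ 0.0047 -0.0024 -1.    ] F [-0.2 -0.5  1.7] gw 59.7 j [ 0.8   0.68 -0.4   1.88  0.42  0.66  1.39]
```

View pics/w14.png

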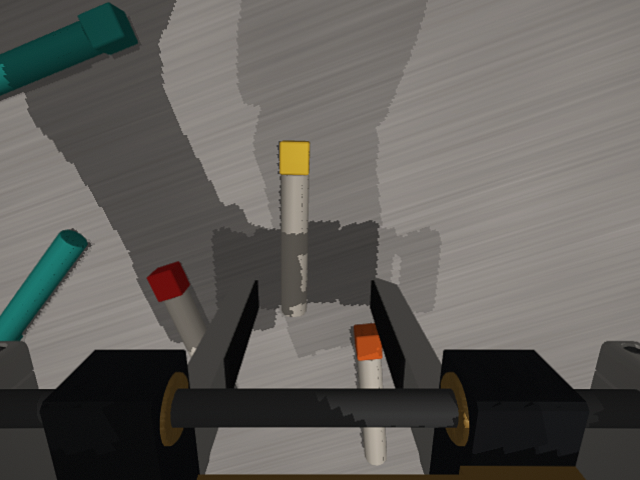

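```bash
python3 wt.py pics/w14.npy 294.5 158 295 315
```

```text
cap [ 395.4 -300.7   20. ] end [ 510.5 -341.2   10. ] L(119) 122.0 mid [ 447.8 -319.1] jaw 70.6
t 32.95 pos [ 462.6 -310.2   90.8] jaw 71.58 z [ 0.0057 -0.0032 -1.    ] F [-0.3 -0.2  0.3] gw 60.0 j [ 0.8   0.68 -0.4   1.88  0.42  0.66  1.39]
delta [-14.9  -8.9]
```

Call:
arm_command:
  rows:
    - [60,-14,-9,-15,0,0,-1]
    - [60,0,0,-25,0,0,0]
    - [60,0,0,-25,0,0,0]
    - [60,0,0,-18,0,0,0]
    - [60,0,0,0,0,0,0]

```text
clock: 33.45
position: [447.3, -318.9, 6.3]
orientation: [0.002, 0.169, 0.986, -0.001]
force: [-1.1, 0.4, 0.0]
gripper_width: 0.637
```

Call:
arm_command:
  rows:
    - [60,0,0,-3,0,0,0]
    - [60,0,0,0,0,0,0]

```text
clock: 33.65
position: [448.7, -320.3, 5.4]
orientation: [0.004, 0.169, 0.986, -0.002]
force: [-0.2, -0.1, -0.3]
gripper_width: 0.637
```

Call:
arm_command:
  rows:
    - [60,-1,0.5,-2,0,0,0]
    - [10,0,0,0,0,0,0]
    - [10,0,0,0,0,0,0]
    - [10,0,0,0,0,0,0]
    - [10,0,0,0,0,0,0]

```text
clock: 34.15
position: [446.8, -319.8, 2.4]
orientation: [0.003, 0.17, 0.986, -0.001]
force: [0.8, 0.5, -0.5]
gripper_width: 0.333
```

Call:
arm_command:
  rows:
    - [10,0,0,0,0,0,0]
    - [10,0,0,0,0,0,0]
    - [10,0,0,0,0,0,0]
    - [10,0,0,0,0,0,0]

```text
clock: 34.55
position: [446.7, -319.7, 2.3]
orientation: [0.003, 0.17, 0.986, -0.001]
force: [-0.2, -0.1, -0.0]
gripper_width: 0.197
```

```bash
python3 st.py
```

```text
t 34.55 pos [ 446.7 -319.7    2.3] jaw 70.47 z [ 0.0048 -0.0037 -1.    ] F [-0.2 -0.1 -0. ] gw 18.5 j [ 0.76  0.81 -0.3   1.94  0.5   0.46  1.32]
```

Call:
arm_command:
  rows:
    - [10,0,0,15,0,0,0]
    - [10,0,0,30,0,0,0]
    - [10,6,10,40,0,0,0]
    - [10,20,40,35,0,0,4]
    - [10,20,40,0,0,0,4]

```text
clock: 35.05
position: [492.9, -236.2, 122.0]
orientation: [0.006, 0.101, 0.995, -0.003]
force: [1.7, -0.3, -0.7]
gripper_width: 0.202
```

Call:
arm_command:
  rows:
    - [10,20,45,0,0,0,4]
    - [10,20,45,0,0,0,4]
    - [10,20,45,0,0,0,4]
    - [10,20,45,0,0,0,0]
    - [10,20,45,0,0,0,0]

```text
clock: 35.55
position: [590.6, -7.8, 118.0]
orientation: [0.003, -0.004, 1.0, -0.001]
force: [0.3, -0.1, -1.3]
gripper_width: 0.199
```

Call:
arm_command:
  rows:
    - [10,20,40,0,0,0,0]
    - [10,0,0,-25,0,0,0]
    - [10,0,0,-15,0,0,0]
    - [10,0,0,0,0,0,0]
    - [10,0,0,0,0,0,0]

```text
clock: 36.05
position: [609.6, 28.8, 77.8]
orientation: [0.002, -0.003, 1.0, -0.001]
force: [-0.1, 0.7, -0.1]
gripper_width: 0.196
```

```bash
python3 - <<'E'
from h import *
from st import st
st()
c,im=grab('wrist'); cv2.imwrite('pics/w15.png',im); np.save('pics/w15.npy',c)
E
```

```text
t 36.05 pos [609.6  28.8  77.8] jaw 90.36 z [ 0.0042 -0.0029 -1.    ] F [-0.1  0.7 -0.1] gw 18.5 j [ 0.18  0.77 -0.45  1.74  0.47  0.74  1.06]
```

View pics/w15.png

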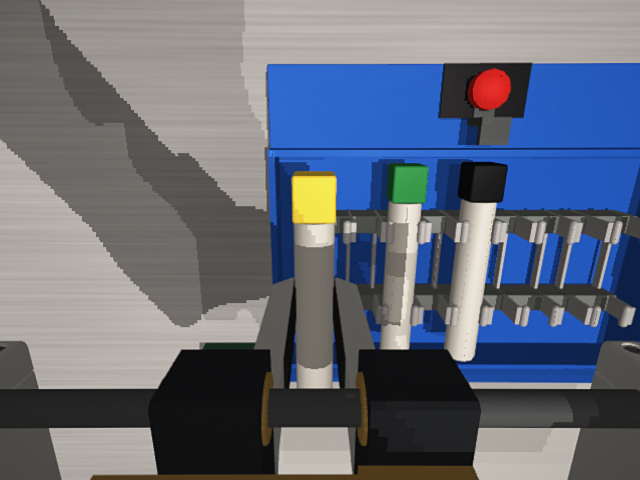

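Yellow is held and about 10 mm short of clip 1. Correcting and pressing.

Call:
arm_command:
  rows:
    - [10,1,10,0,0,0,0]
    - [10,0,0,-12,0,0,0]
    - [10,0,0,-10,0,0,0]
    - [10,0,0,0,0,0,0]
    - [10,0,0,0,0,0,0]

```text
clock: 36.6
position: [610.8, 40.3, 55.5]
orientation: [0.002, -0.004, 1.0, -0.001]
force: [0.7, 0.5, -0.0]
gripper_width: 0.195
```

```bash
python3 st.py
```

```text
t 36.6 pos [610.8  40.3  55.5] jaw 90.47 z [ 0.0046 -0.0021 -1.    ] F [ 0.7  0.5 -0. ] gw 18.4 j [ 0.15  0.8  -0.43  1.75  0.49  0.7   1.03]
```

Call:
arm_command:
  rows:
    - [10,0,-1.5,-5,0,0,0]
    - [10,0,0,-5,0,0,0]
    - [10,0,0,0,0,0,0]

```text
clock: 36.9
position: [610.8, 38.7, 45.4]
orientation: [0.002, -0.004, 1.0, -0.001]
force: [0.1, -1.0, -0.7]
gripper_width: 0.196
```

Call:
arm_command:
  rows:
    - [10,0,0,-4,0,0,0]
    - [10,0,0,-4,0,0,0]
    - [10,-1,0,-4,0,0,0]
    - [10,0,0,0,0,0,0]

```text
clock: 37.3
position: [611.8, 39.1, 34.6]
orientation: [0.004, -0.004, 1.0, -0.001]
force: [3.0, -0.4, 0.6]
gripper_width: 0.199
```

```bash
python3 st.py
```

```text
t 37.3 pos [611.8  39.1  34.6] jaw 90.46 z [ 0.0087 -0.0015 -1.    ] F [ 3.  -0.4  0.6] gw 18.7 j [ 0.14  0.82 -0.41  1.76  0.51  0.66  1.02]
```

Call:
arm_command:
  rows:
    - [10,-0.5,0,-3,0,0,0]
    - [10,0,0,-3,0,0,0]
    - [10,0,0,-2,0,0,0]
    - [10,0,0,0,0,0,0]

```text
clock: 37.7
position: [609.9, 39.0, 28.0]
orientation: [0.003, -0.004, 1.0, -0.001]
force: [-2.8, -1.1, 17.4]
gripper_width: 0.201
```

```bash
python3 st.py
```

```text
t 37.7 pos [609.9  39.   28. ] jaw 90.47 z [ 0.0064 -0.0029 -1.    ] F [-2.8 -1.1 17.4] gw 18.9 j [ 0.14  0.83 -0.41  1.76  0.51  0.65  1.01]
```

Call:
arm_command:
  rows:
    - [10,0,0,2,0,0,0]
    - [32,0,0,0,0,0,0]
    - [32,0,0,0,0,0,0]
    - [32,0,0,0,0,0,0]
    - [32,0,0,0,0,0,0]

```text
clock: 38.2
position: [609.3, 39.2, 27.7]
orientation: [0.002, -0.004, 1.0, -0.001]
force: [-0.2, 0.5, -1.2]
gripper_width: 0.343
```

Call:
arm_command:
  rows:
    - [32,0,0,20,0,0,0]
    - [32,0,0,30,0,0,0]
    - [32,0,0,40,0,0,0]
    - [50,0,-20,10,0,0,0]
    - [60,0,-40,0,0,0,0]

```text
clock: 38.7
position: [611.7, -16.6, 131.0]
orientation: [0.006, -0.007, 1.0, 0.001]
force: [0.3, -0.0, -0.3]
gripper_width: 0.478
```

Call:
arm_command:
  rows:
    - [60,0,-45,0,0,0,-3]
    - [60,0,-45,0,0,0,-3]
    - [60,0,-45,0,0,0,-3]
    - [60,0,-45,0,0,0,-3]
    - [60,0,-45,0,0,0,-1]

```text
clock: 39.2
position: [609.4, -247.6, 128.0]
orientation: [0.003, 0.11, 0.994, -0.001]
force: [1.4, 0.1, -0.7]
gripper_width: 0.638
```

Call:
arm_command:
  rows:
    - [60,0,-45,0,0,0,0]
    - [60,0,-25,-15,0,0,0]
    - [60,0,0,-20,0,0,0]
    - [60,0,0,0,0,0,0]

```text
clock: 39.6
position: [607.0, -316.3, 89.9]
orientation: [-0.0, 0.11, 0.994, -0.0]
force: [-0.4, 0.0, -0.6]
gripper_width: 0.636
```

```bash
python3 tubes.py; python3 - <<'E'
from h import *
im=cv2.imread('pics/topcur.png'); cv2.imwrite('pics/t16c.png',cv2.resize(im[90:300,160:500],None,fx=2.3,fy=2.3,interpolation=cv2.INTER_CUBIC))
c,im=grab('wrist'); cv2.imwrite('pics/w16.png',im); np.save('pics/w16.npy',c)
E
```

```text
t 39.65 pos [ 608.5 -315.2   91.6] jaw 77.47 z [ 2.2e-03 -9.0e-04 -1.0e+00] F [ 0.5 -0.2  0.1] gw 59.9 j [ 0.68  0.84 -0.44  1.5   0.42  0.89  1.46]
```

View pics/t16c.png

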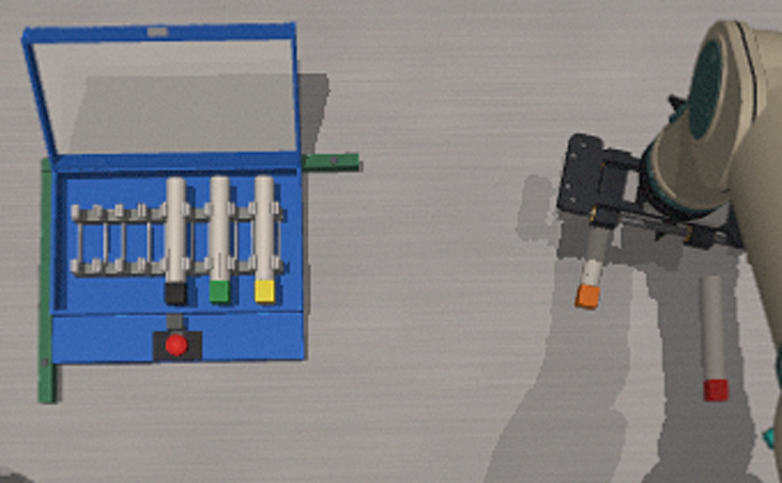

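View pics/w16.png

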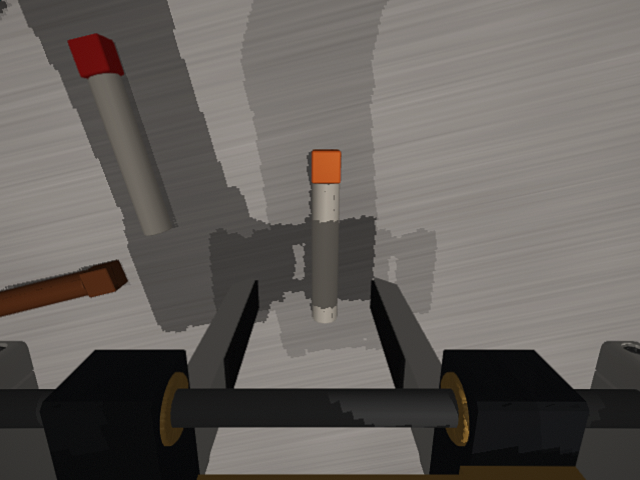

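Three tubes are in clips 1 to 3. Orange lies at (326,165)-(324,321) in the wrist view.

```bash
python3 wt.py pics/w16.npy 326.5 167 324.5 321
```

```text
cap [ 551.5 -293.1   20. ] end [ 670.4 -319.7   10. ] L(119) 121.8 mid [ 605.6 -305.2] jaw 77.4
t 39.7 pos [ 609.8 -314.7   92.9] jaw 77.54 z [ 0.0045 -0.0016 -1.    ] F [ 0.4 -0.   0.1] gw 60.1 j [ 0.68  0.84 -0.44  1.5   0.42  0.89  1.46]
delta [-4.2  9.5]
```

Call:
arm_command:
  rows:
    - [60,-3.5,9.5,-15,0,0,0]
    - [60,0,0,-25,0,0,0]
    - [60,0,0,-25,0,0,0]
    - [60,0,0,-18,0,0,0]
    - [60,0,0,0,0,0,0]

```text
clock: 40.2
position: [605.2, -305.0, 8.4]
orientation: [0.001, 0.108, 0.994, -0.001]
force: [-0.1, 0.1, -0.5]
gripper_width: 0.639
```

Call:
arm_command:
  rows:
    - [60,0,0,-2,0,0,0]
    - [60,0,0,0,0,0,0]

```text
clock: 40.4
position: [607.4, -306.6, 9.4]
orientation: [0.004, 0.109, 0.994, -0.001]
force: [0.2, -0.6, -0.7]
gripper_width: 0.637
```

Call:
arm_command:
  rows:
    - [60,-1,1,-3,0,0,0]
    - [60,0,0,-3,0,0,0]
    - [10,0,0,0,0,0,0]
    - [10,0,0,0,0,0,0]
    - [10,0,0,0,0,0,0]

```text
clock: 40.9
position: [605.4, -305.5, 2.2]
orientation: [0.003, 0.109, 0.994, -0.001]
force: [0.2, -0.1, -0.6]
gripper_width: 0.418
```

Call:
arm_command:
  rows:
    - [10,0,0,0,0,0,0]
    - [10,0,0,0,0,0,0]
    - [10,0,0,0,0,0,0]
    - [10,0,0,0,0,0,0]
    - [10,0,0,0,0,0,0]

```text
clock: 41.4
position: [605.3, -305.5, 2.2]
orientation: [0.003, 0.109, 0.994, -0.001]
force: [-0.7, -0.3, -0.3]
gripper_width: 0.2
```

```bash
python3 st.py
```

```text
t 41.4 pos [ 605.3 -305.5    2.2] jaw 77.47 z [ 0.0053 -0.0032 -1.    ] F [-0.7 -0.3 -0.3] gw 18.8 j [ 0.64  0.94 -0.38  1.57  0.47  0.73  1.39]
```

Call:
arm_command:
  rows:
    - [10,0,0,15,0,0,0]
    - [10,0,0,30,0,0,0]
    - [10,0,10,40,0,0,0]
    - [10,0,40,35,0,0,3]
    - [10,0,45,0,0,0,3]

```text
clock: 41.9
position: [608.8, -214.8, 126.1]
orientation: [0.008, 0.058, 0.998, -0.003]
force: [1.2, 0.8, -0.4]
gripper_width: 0.197
```

Call:
arm_command:
  rows:
    - [10,1,45,0,0,0,3]
    - [10,1,45,0,0,0,4]
    - [10,1,45,0,0,0,0]
    - [10,1,45,0,0,0,0]
    - [10,2,45,0,0,0,0]

```text
clock: 42.4
position: [611.3, 13.9, 121.3]
orientation: [0.003, -0.004, 1.0, -0.001]
force: [0.1, -0.0, -0.5]
gripper_width: 0.196
```

Call:
arm_command:
  rows:
    - [10,0,45,0,0,0,0]
    - [10,0,45,0,0,0,0]
    - [10,0,45,0,0,0,0]
    - [10,0,25,0,0,0,0]
    - [10,0,0,0,0,0,0]

```text
clock: 42.9
position: [610.4, 179.1, 121.6]
orientation: [0.004, -0.008, 1.0, 0.001]
force: [0.8, -0.1, -1.2]
gripper_width: 0.198
```

```bash
python3 st.py
```

```text
t 42.9 pos [610.4 179.1 121.6] jaw 90.91 z [ 0.007   0.0028 -1.    ] F [ 0.8 -0.1 -1.2] gw 18.6 j [-0.05  0.74 -0.47  1.64  0.42  0.86  0.9 ]
```

Call:
arm_command:
  rows:
    - [10,1,-5,-20,0,0,0]
    - [10,0,0,-20,0,0,0]
    - [10,0,0,-15,0,0,0]
    - [10,0,0,-10,0,0,0]
    - [10,0,0,0,0,0,0]

```text
clock: 43.4
position: [611.5, 166.3, 53.9]
orientation: [0.002, -0.004, 1.0, -0.001]
force: [0.6, 0.2, -0.8]
gripper_width: 0.201
```

```bash
python3 - <<'E'
from h import *
from st import st
st()
c,im=grab('wrist'); cv2.imwrite('pics/w17.png',im); np.save('pics/w17.npy',c)
E
```

```text
t 43.4 pos [611.5 166.3  53.9] jaw 90.45 z [ 0.0036 -0.0027 -1.    ] F [ 0.6  0.2 -0.8] gw 18.9 j [-0.06  0.82 -0.42  1.68  0.47  0.74  0.86]
```

View pics/w17.png

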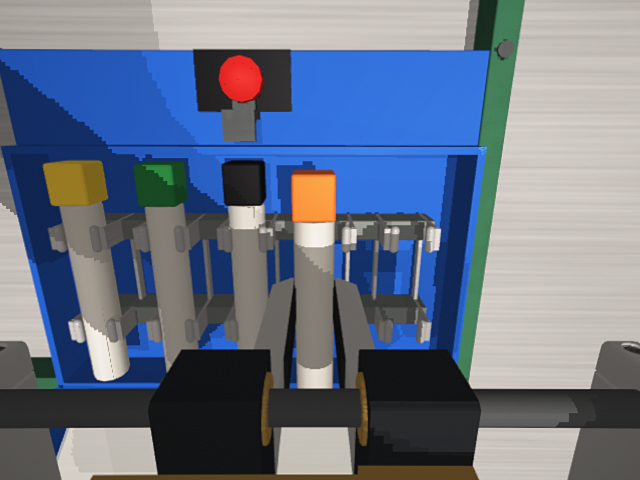

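The orange tube is 7 mm short of clip 4 (its jaws at columns 267 and 348). Correcting.

Call:
arm_command:
  rows:
    - [10,0.5,7.5,0,0,0,0]
    - [10,0,0,0,0,0,0]
    - [10,0,0,-4,0,0,0]
    - [10,0,0,-4,0,0,0]
    - [10,0,0,0,0,0,0]

```text
clock: 43.95
position: [612.3, 174.2, 46.4]
orientation: [0.002, -0.004, 1.0, -0.001]
force: [-0.4, 0.6, 0.1]
gripper_width: 0.199
```

```bash
python3 st.py
```

```text
t 43.95 pos [612.3 174.2  46.4] jaw 90.47 z [ 0.0048 -0.0025 -1.    ] F [-0.4  0.6  0.1] gw 18.7 j [-0.08  0.83 -0.42  1.68  0.47  0.73  0.85]
```

Call:
arm_command:
  rows:
    - [10,0,-0.3,-4,0,0,0]
    - [10,0,0,-4,0,0,0]
    - [10,-1,0,-4,0,0,0]
    - [10,0,0,0,0,0,0]

```text
clock: 44.35
position: [613.2, 174.2, 35.5]
orientation: [0.004, -0.004, 1.0, -0.001]
force: [2.4, -0.1, 1.0]
gripper_width: 0.203
```

Call:
arm_command:
  rows:
    - [10,-1,0,-3,0,0,0]
    - [10,0,0,-3,0,0,0]
    - [10,0,0,-2,0,0,0]
    - [10,0,0,0,0,0,0]

```text
clock: 44.75
position: [610.6, 174.1, 27.9]
orientation: [0.003, -0.004, 1.0, -0.001]
force: [-1.3, -2.6, 10.1]
gripper_width: 0.201
```

```bash
python3 st.py
```

```text
t 44.75 pos [610.6 174.1  27.9] jaw 90.47 z [ 0.0056 -0.0028 -1.    ] F [-1.3 -2.6 10.1] gw 18.9 j [-0.09  0.86 -0.4   1.69  0.49  0.69  0.83]
```

Call:
arm_command:
  rows:
    - [10,0,0,-1.5,0,0,0]
    - [10,0,0,0,0,0,0]

```text
clock: 44.95
position: [610.6, 174.1, 27.8]
orientation: [0.003, -0.004, 1.0, -0.002]
force: [-4.1, -2.9, 19.2]
gripper_width: 0.198
```

Call:
arm_command:
  rows:
    - [10,0,0,3,0,0,0]
    - [32,0,0,0,0,0,0]
    - [32,0,0,0,0,0,0]
    - [32,0,0,0,0,0,0]
    - [32,0,0,0,0,0,0]

```text
clock: 45.45
position: [610.4, 174.5, 28.1]
orientation: [0.002, -0.004, 1.0, -0.001]
force: [0.2, -0.2, -0.3]
gripper_width: 0.34
```

Call:
arm_command:
  rows:
    - [32,0,0,20,0,0,0]
    - [32,0,0,30,0,0,0]
    - [32,0,0,40,0,0,0]
    - [50,0,-25,10,0,0,0]
    - [60,-5,-45,0,0,0,0]

```text
clock: 45.95
position: [607.6, 109.1, 131.3]
orientation: [0.006, -0.007, 1.0, 0.001]
force: [-0.3, -0.7, 0.1]
gripper_width: 0.475
```

Call:
arm_command:
  rows:
    - [60,-8,-48,0,0,0,-1]
    - [60,-8,-48,0,0,0,-1]
    - [60,-8,-48,0,0,0,0]
    - [60,-8,-48,0,0,0,0]
    - [60,-8,-48,0,0,0,0]

```text
clock: 46.45
position: [565.2, -137.4, 128.5]
orientation: [0.003, 0.013, 1.0, -0.001]
force: [1.0, -1.0, 0.2]
gripper_width: 0.641
```

Call:
arm_command:
  rows:
    - [60,-8,-48,0,0,0,0]
    - [60,-8,-48,0,0,0,0]
    - [60,-8,-48,0,0,0,0]
    - [60,-8,-48,0,0,0,0]
    - [60,-8,-48,0,0,0,0]

```text
clock: 46.95
position: [525.1, -377.4, 128.5]
orientation: [0.003, 0.013, 1.0, -0.001]
force: [0.4, -0.5, -0.2]
gripper_width: 0.639
```

Call:
arm_command:
  rows:
    - [60,-8,-40,-10,0,0,0]
    - [60,0,0,-25,0,0,0]
    - [60,0,0,0,0,0,0]

```text
clock: 47.25
position: [514.5, -415.8, 90.1]
orientation: [0.0, 0.015, 1.0, 0.001]
force: [-0.6, 1.9, -0.2]
gripper_width: 0.639
```

```bash
python3 tubes.py; python3 - <<'E'
from h import *
im=cv2.imread('pics/topcur.png'); cv2.imwrite('pics/t18c.png',cv2.resize(im[90:300,160:500],None,fx=2.3,fy=2.3,interpolation=cv2.INTER_CUBIC))
c,im=grab('wrist'); cv2.imwrite('pics/w18.png',im); np.save('pics/w18.npy',c)
E
```

```text
t 47.3 pos [ 516.5 -414.4   91.9] jaw 88.47 z [ 0.0029  0.0012 -1.    ] F [ 0.6 -0.5  0.4] gw 60.0 j [ 0.92  0.82 -0.5   1.57  0.47  0.87  1.79]
```

View pics/t18c.png

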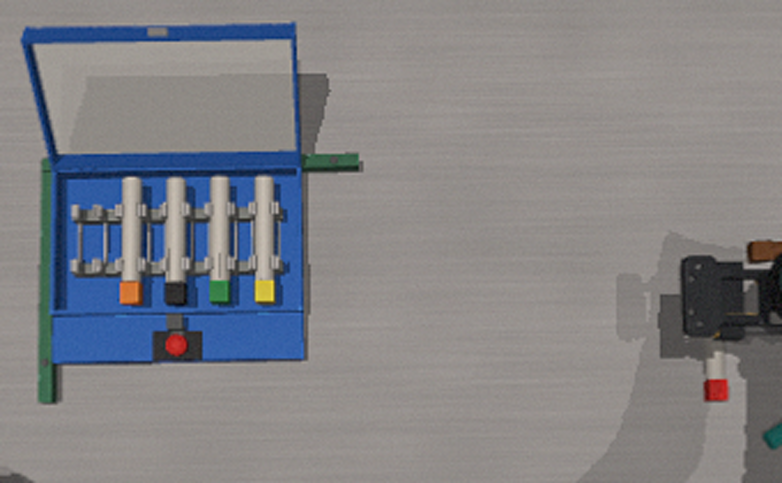

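View pics/w18.png

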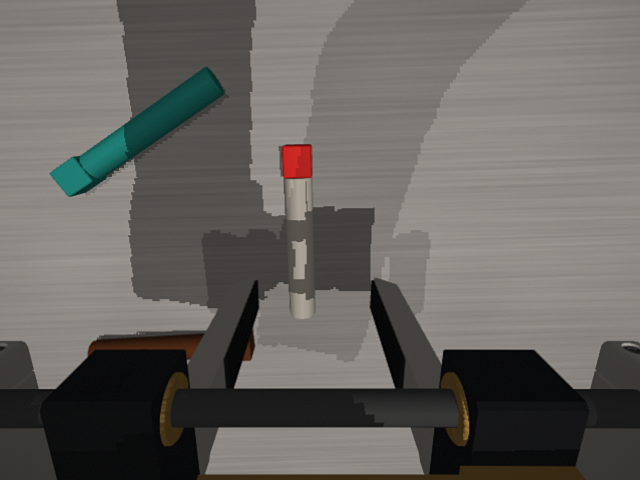

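```bash
python3 wt.py pics/w18.npy 297.5 161.5 302 317
```

```text
cap [ 452.4 -423.    20. ] end [ 574.5 -424.7   10. ] L(119) 122.1 mid [ 508.  -423.7] jaw 89.2
t 47.35 pos [ 518.1 -413.9   93.3] jaw 88.57 z [ 5.3e-03  1.0e-04 -1.0e+00] F [0.4 1.  0.1] gw 60.2 j [ 0.92  0.82 -0.5   1.57  0.47  0.87  1.79]
delta [-10.1  -9.8]
```

Call:
arm_command:
  rows:
    - [60,-9.5,-10,-15,0,0,0.5]
    - [60,0,0,-25,0,0,0]
    - [60,0,0,-25,0,0,0]
    - [60,0,0,-18,0,0,0]
    - [60,0,0,0,0,0,0]

```text
clock: 47.85
position: [506.5, -424.4, 8.1]
orientation: [0.001, 0.008, 1.0, 0.0]
force: [-0.3, -0.8, 0.8]
gripper_width: 0.634
```

Call:
arm_command:
  rows:
    - [60,0,0,-3,0,0,0]
    - [60,0,0,-2,0,0,0]
    - [60,0,0,0,0,0,0]

```text
clock: 48.15
position: [508.8, -426.0, 6.4]
orientation: [0.003, 0.009, 1.0, -0.001]
force: [0.3, 0.3, 1.2]
gripper_width: 0.636
```

Call:
arm_command:
  rows:
    - [60,-1,2,-3,0,0,0]
    - [60,0,0,0,0,0,0]
    - [10,0,0,0,0,0,0]
    - [10,0,0,0,0,0,0]
    - [10,0,0,0,0,0,0]

```text
clock: 48.65
position: [507.3, -423.7, 2.7]
orientation: [0.003, 0.009, 1.0, -0.001]
force: [-0.1, -0.5, -0.0]
gripper_width: 0.421
```

Call:
arm_command:
  rows:
    - [10,0,0,0,0,0,0]
    - [10,0,0,0,0,0,0]
    - [10,0,0,0,0,0,0]
    - [10,0,0,0,0,0,0]
    - [10,0,0,0,0,0,0]

```text
clock: 49.15
position: [507.3, -423.7, 2.6]
orientation: [0.003, 0.009, 1.0, -0.001]
force: [0.1, -0.1, -0.5]
gripper_width: 0.199
```

```bash
python3 st.py
```

```text
t 49.15 pos [ 507.3 -423.7    2.6] jaw 88.97 z [ 0.0058 -0.0021 -1.    ] F [ 0.1 -0.1 -0.5] gw 18.7 j [ 0.9   0.93 -0.44  1.62  0.54  0.71  1.76]
```

Call:
arm_command:
  rows:
    - [10,0,0,15,0,0,0]
    - [10,0,0,30,0,0,0]
    - [10,0,12,40,0,0,0]
    - [10,8,45,35,0,0,1.5]
    - [10,8,45,0,0,0,0]

```text
clock: 49.65
position: [525.1, -329.6, 123.4]
orientation: [0.007, -0.002, 1.0, -0.004]
force: [2.0, 1.3, 0.2]
gripper_width: 0.197
```

Call:
arm_command:
  rows:
    - [10,8,45,0,0,0,0]
    - [10,8,45,0,0,0,0]
    - [10,8,45,0,0,0,0]
    - [10,8,45,0,0,0,0]
    - [10,8,45,0,0,0,0]

```text
clock: 50.15
position: [562.6, -100.7, 119.2]
orientation: [0.003, -0.004, 1.0, -0.001]
force: [-0.0, 0.4, -0.8]
gripper_width: 0.2
```

Call:
arm_command:
  rows:
    - [10,8,45,0,0,0,0]
    - [10,8,45,0,0,0,0]
    - [10,8,45,0,0,0,0]
    - [10,8,45,0,0,0,0]
    - [10,8,45,0,0,0,0]

```text
clock: 50.65
position: [602.5, 124.5, 119.1]
orientation: [0.003, -0.004, 1.0, -0.001]
force: [1.3, 0.2, -0.5]
gripper_width: 0.197
```

Call:
arm_command:
  rows:
    - [10,4,45,0,0,0,0]
    - [10,4,45,0,0,0,0]
    - [10,0,0,0,0,0,0]
    - [10,0,0,-20,0,0,0]
    - [10,0,0,-20,0,0,0]

```text
clock: 51.15
position: [610.8, 212.9, 79.0]
orientation: [0.004, -0.005, 1.0, -0.001]
force: [0.0, -0.3, -1.0]
gripper_width: 0.199
```

```bash
python3 - <<'E'
from h import *
from st import st
st()
c,im=grab('wrist'); cv2.imwrite('pics/w19.png',im); np.save('pics/w19.npy',c)
E
```

```text
t 51.15 pos [610.8 212.9  79. ] jaw 90.52 z [ 0.0078 -0.0013 -1.    ] F [ 0.  -0.3 -1. ] gw 18.7 j [-0.13  0.8  -0.43  1.63  0.44  0.8   0.82]
```

View pics/w19.png

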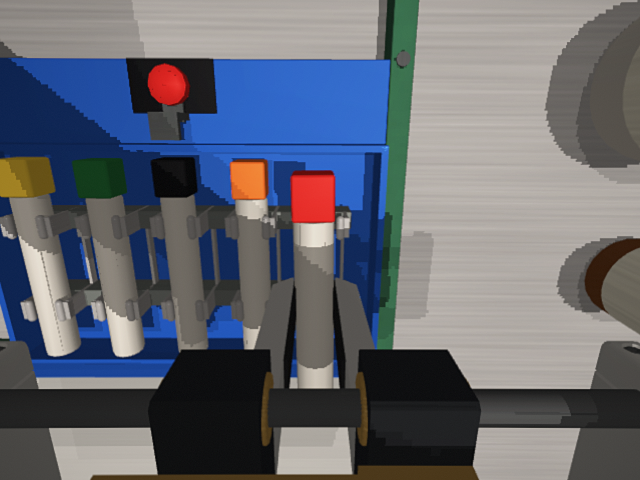

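Call:
arm_command:
  rows:
    - [10,0,6,0,0,0,0]
    - [10,0,0,-12,0,0,0]
    - [10,0,0,-10,0,0,0]
    - [10,0,0,0,0,0,0]
    - [10,0,0,0,0,0,0]

```text
clock: 51.7
position: [610.1, 218.2, 55.8]
orientation: [0.003, -0.004, 1.0, -0.001]
force: [-0.7, -0.2, -0.9]
gripper_width: 0.199
```

```bash
python3 st.py
```

```text
t 51.7 pos [610.1 218.2  55.8] jaw 90.46 z [ 0.0053 -0.0021 -1.    ] F [-0.7 -0.2 -0.9] gw 18.7 j [-0.15  0.83 -0.42  1.64  0.46  0.76  0.8 ]
```

Call:
arm_command:
  rows:
    - [10,1,0.7,-5,0,0,0]
    - [10,0,0,-5,0,0,0]
    - [10,0,0,0,0,0,0]

```text
clock: 52.0
position: [610.9, 218.9, 45.3]
orientation: [0.002, -0.004, 1.0, -0.001]
force: [0.3, -0.2, -0.2]
gripper_width: 0.204
```

Call:
arm_command:
  rows:
    - [10,0,0,-4,0,0,0]
    - [10,0,0,-4,0,0,0]
    - [10,-1,0,-4,0,0,0]
    - [10,0,0,0,0,0,0]

```text
clock: 52.4
position: [611.5, 219.1, 34.3]
orientation: [0.004, -0.004, 1.0, -0.001]
force: [2.7, 0.1, 0.4]
gripper_width: 0.199
```

```bash
python3 st.py
```

```text
t 52.4 pos [611.5 219.1  34.3] jaw 90.44 z [ 0.0081 -0.0014 -1.    ] F [2.7 0.1 0.4] gw 18.7 j [-0.16  0.86 -0.4   1.65  0.47  0.72  0.79]
```

Call:
arm_command:
  rows:
    - [10,-0.5,0,-3,0,0,0]
    - [10,0,0,-3,0,0,0]
    - [10,0,0,-2,0,0,0]
    - [10,0,0,0,0,0,0]

```text
clock: 52.8
position: [609.9, 219.0, 28.3]
orientation: [0.003, -0.004, 1.0, -0.001]
force: [-2.8, -3.2, 18.2]
gripper_width: 0.198
```

```bash
python3 st.py
```

```text
t 52.8 pos [609.9 219.   28.3] jaw 90.47 z [ 0.0065 -0.0028 -1.    ] F [-2.8 -3.2 18.2] gw 18.6 j [-0.16  0.87 -0.4   1.65  0.48  0.71  0.78]
```

Call:
arm_command:
  rows:
    - [10,0,0,2,0,0,0]
    - [32,0,0,0,0,0,0]
    - [32,0,0,0,0,0,0]
    - [32,0,0,0,0,0,0]
    - [32,0,0,0,0,0,0]

```text
clock: 53.3
position: [609.2, 219.2, 27.4]
orientation: [0.002, -0.004, 1.0, -0.001]
force: [-0.2, -0.1, 0.8]
gripper_width: 0.338
```

Call:
arm_command:
  rows:
    - [32,0,0,20,0,0,0]
    - [32,0,0,30,0,0,0]
    - [32,0,0,40,0,0,0]
    - [50,0,-10,30,0,0,0]
    - [60,-20,-20,20,0,0,0]

```text
clock: 53.8
position: [592.1, 191.2, 170.3]
orientation: [0.005, -0.005, 1.0, 0.001]
force: [0.6, -0.4, 0.3]
gripper_width: 0.474
```

Call:
arm_command:
  rows:
    - [60,-20,-20,0,0,0,0]
    - [60,-20,-20,0,0,0,0]
    - [60,-20,-20,0,0,0,0]
    - [60,0,0,0,0,0,0]
    - [60,0,0,0,0,0,0]

```text
clock: 54.3
position: [530.0, 129.1, 168.2]
orientation: [0.003, -0.004, 1.0, -0.001]
force: [-0.1, -0.2, 0.2]
gripper_width: 0.639
```

```bash
python3 - <<'E'
from h import *
from st import st
st()
c,im=grab('wrist'); cv2.imwrite('pics/w20.png',im); np.save('pics/w20.npy',c)
c,im=grab('scene'); cv2.imwrite('pics/s20.png',im)
cv2.imwrite('pics/s20c.png',cv2.resize(im[160:300,300:500],None,fx=4,fy=4,interpolation=cv2.INTER_CUBIC))
E
```

```text
t 54.3 pos [530.  129.1 168.2] jaw 90.44 z [ 0.0065 -0.0015 -1.    ] F [-0.1 -0.2  0.2] gw 60.1 j [ 0.04  0.56 -0.51  1.85  0.37  0.82  0.93]
```

View pics/w20.png

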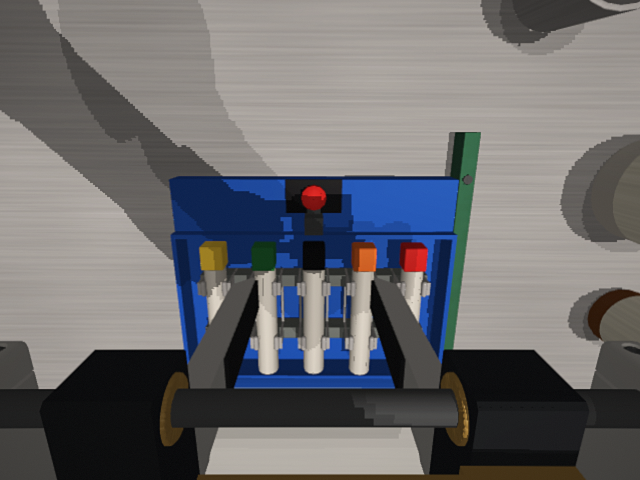

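View pics/s20c.png

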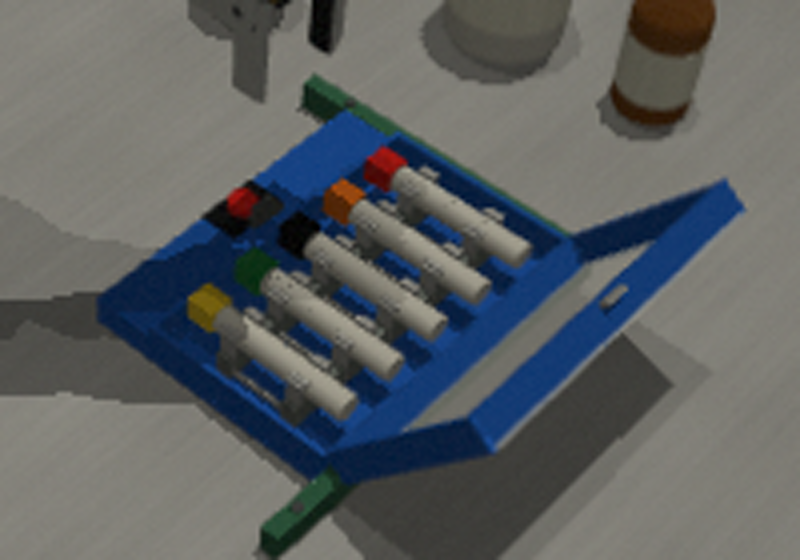

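All five tubes are in the clips with caps towards the button. I clear the arm for a final numeric check from the top view.

Call:
arm_command:
  rows:
    - [60,-5,-45,10,0,0,0]
    - [60,-5,-45,10,0,0,0]
    - [60,-5,-45,10,0,0,0]
    - [60,-5,-45,0,0,0,0]
    - [60,-5,-45,0,0,0,0]

```text
clock: 54.9
position: [505.9, -96.7, 198.3]
orientation: [0.004, -0.005, 1.0, -0.001]
force: [0.6, -0.5, 0.4]
gripper_width: 0.64
```

Call:
arm_command:
  rows:
    - [60,-5,-45,0,0,0,0]
    - [60,-5,-45,0,0,0,0]
    - [60,0,0,0,0,0,0]
    - [60,0,0,0,0,0,0]

```text
clock: 55.3
position: [495.5, -186.2, 197.7]
orientation: [0.003, -0.003, 1.0, -0.0]
force: [-0.4, 0.1, 0.4]
gripper_width: 0.642
```

```bash
python3 - <<'E'
from h import *
from tubes import CAPS
from st import st
st()
c,im=grab('top'); cv2.imwrite('pics/top21.png',im)
cv2.imwrite('pics/t21c.png',cv2.resize(im[90:260,160:320],None,fx=5,fy=5,interpolation=cv2.INTER_CUBIC))
def cen(im,k,roi):
    h=hsv(im);m=sum(cv2.inRange(h,*r) for r in CAPS[k]);R=np.zeros_like(m);R[roi[0]:roi[1],roi[2]:roi[3]]=255;M=cv2.moments(m&R,True);return np.array([M['m10'],M['m01']])/max(M['m00'],1)
for f in('t4','top6','top21'):
    I=cv2.imread(f'pics/{f}.png'); p=cen(I,'red',(232,250,220,255)); 
    b=cv2.inRange(hsv(I),(105,120,60),(125,255,255)); 
    # ledge edges: front edge row at columns, right edge col at rows
    fr=[np.where(b[225:260,x])[0].max()+225 for x in range(190,285)]; ri=[np.where(b[y,270:310])[0].max()+270 for y in range(230,240)]
    pf=np.polyfit(range(190,285),fr,1)
    print(f,'button',toplane(c,[p],37).round(2)[0],'front row mid',round(np.polyval(pf,237),2),'slope',pf[0].round(4),'right',np.mean(ri))
# clip frame tubes
th=np.radians(.5);C=np.array([685.4,256])
Rt=np.array([[np.cos(th),np.sin(th)],[-np.sin(th),np.cos(th)]])
h=hsv(im); g=cv2.inRange(h,(0,0,170),(179,50,255)); 
for k in CAPS:
    p=cen(im,k,(205,224,190,285)); w=toplane(c,[p],44)[0][:2]
    print(k,'cap px',p.round(1),'case frame',(Rt@(w-C)).round(1))
E
```

```text
t 55.3 pos [ 495.5 -186.2  197.7] jaw 90.36 z [ 6.3e-03 -8.0e-04 -1.0e+00] F [-0.4  0.1  0.4] gw 60.4 j [ 0.67  0.51 -0.53  1.86  0.33  0.86  1.55]Traceback (most recent call last):
  File "<stdin>", line 13, in <module>
    return umr_maximum(a, axis, None, out, keepdims, initial, where)
ValueError: zero-size array to reduction operation maximum which has no identity
```

View pics/t21c.png

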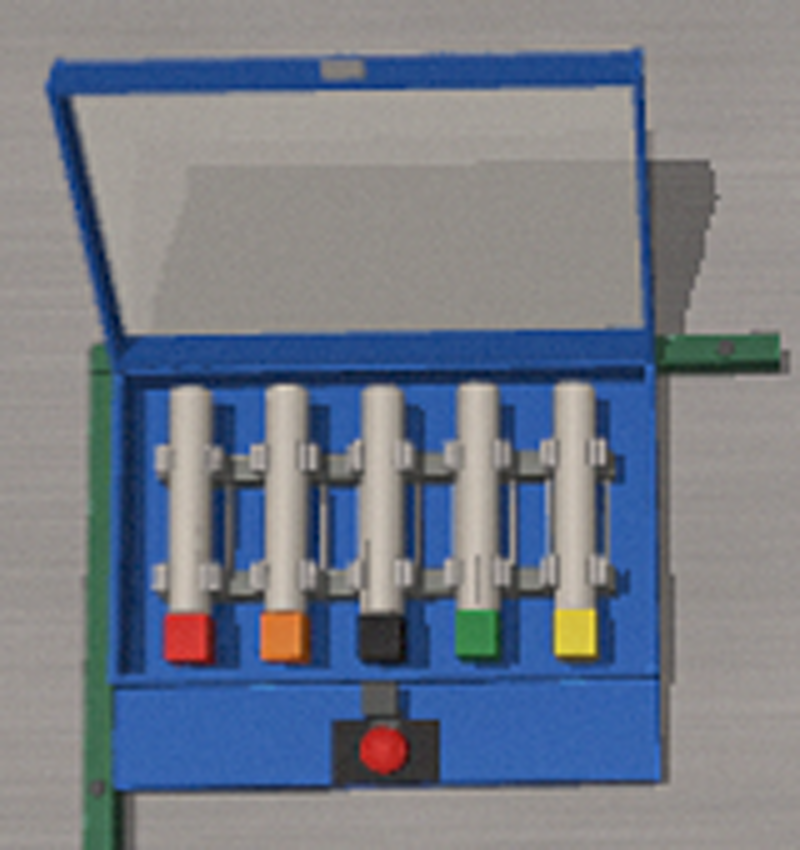

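The case edges and button (383,749) are where they were before loading. All five tubes span about rows 383-655 around the jaw mid-row of 516, so they are centred to within about 2 mm. The lid is open and the arm is clear, so I hand the job in.

```bash
python3 - <<'E'
from cell import manip
print(manip.close_job()); print(manip.get_state()['clock'])
E
```

```text
the job is handed in; nothing more can be done
None
the job is handed in; nothing more can be done
```

I finished the task and handed it in at about 55 s of the 210 s allowed; no verdict is reported. I pushed the case into the fence corner with two-finger pushes on its front, right side and front again. Then I pressed the button and the lid sprang fully open. The five tubes are snapped in, caps towards the button: yellow in clip 1, green in 2, black in 3, orange in 4 and red in 5. I did not touch the tub, beaker, bottle or look-alikes.

**Last checks:**
- **Seating:** every tube reached a hard stop (17–43 N) within about 0.5 mm of the height expected for a seated tube.
- **Centring:** in the final top view all tubes are centred within about 2 mm along the clips.
- **Case and lid:** by eye, the case edges, button and lid are where they were before loading. I did not measure flushness directly; it rests on the pushes stopping against both rails.

**What failed or disagreed:**
- My first descent in front of the case stopped about 15 mm high, so the fingers hovered over the ledge without touching; I backed off and redid it.
- The cameras put the clips about 2 mm further to +y than the contact estimate. I used a value in between, and the tubes seated.
- The script for the final numeric comparison crashed, so I compared the case and tubes by pixel positions in the before and after crops.

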